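Load the inspection lamp's battery cell

TASK

Load the fresh green cell from the rack into the open battery bay of the orange inspection lamp: with the white-banded end held up, press the plain steel end back against the coil spring, and keep it pressed while you roll the banded end down past the steel retaining lip, so that the cell lies level and fully home on its rails, caught under the lip. Press by feel: just far enough to pass the lip (12 N or so), for more than about 15 N overstrains the spring, and never force the cell down onto the lip or rails (20 N at most in all). Leave the red spent cell, the can, the spanner and the socket where they are.

Things in the scene. Friction and masses are not known exactly. Their poses are not given: they have to be found in the camera images.
- fresh_cell: Fresh cell: green cylinder 21 mm across, 70 mm long, 70 g, white 9 mm band by the plus end (small brass disc); the other end is plain steel. Both ends flat. Origin mid-axis; x along the axis to the banded end, z up at the start. It lies level on two rack rails, axis 41 mm above the bench; grasp across the middle from above, finger room beside it down to 29 mm below the axis.
- plus_end (a point): Centre of the banded plus end face of the fresh cell, 35 mm from its origin along its x.
- rack: Blue two-place cell rack, 96 x 130 mm, fixed. Origin at the centre of its underside. Two pairs of rails along its x, at y = -38 and +38 mm, hold the fresh and the spent cell, either in either place. Low end stops, 36 mm high, stand just beyond the cells' ends.
- lamp: Orange inspection lamp lying on the bench, fixed: handle 150 x 64 mm, top 16 mm above the bench; black head 95 x 78 mm, 44 mm high, at x = +60 to +155 mm. Origin on the bench under the bay; x along the bay from the spring end to the lip end and head, z up. A grey tray on the handle carries two rails, spring and lip; a seated cell's x runs along the lamp's x.
- bay (a point): Nominal mid-point of a seated cell, 41 mm above the bench, lamp's axes. Exact in y and z, but along x the tray with rails, spring and lip is clamped up to 11 mm either way of nominal, differently each time, and not measured: find it by touch or sight. Two round rails (16 mm wide over both) carry the cell; beside them fingers have room down to 21 mm below the axis.
- lip_nominal (a point): Nominal lower edge of the steel lip, lamp's axes, 31 mm from the bay point (true place: shifted along x with the tray). The lip is 24 mm wide, 3 mm thick, its underside 12 mm above the seated axis; it overhangs 4 mm from the end wall's inner face. The lower edge of the cell's banded end clears its top at 22 degrees with the other end down on the rails; enter at some 40.
- spring_nominal (a point): Nominal centre of the free spring plate's face (shifted with the tray), 31 mm from the bay point. Flat brass plate 20 mm wide, 10 mm below to 17 mm above this point, coil spring behind; slides to the lamp's -x, 1.1 N/mm from zero, overstrained past 14 mm (15 N). About 11 mm of compression (12 N) passes the lip at 20 degrees; seated 4 mm. A block 18 mm high above the axis, 24 to 30 mm behind.
- spring (a joint): Compression of the contact spring in m: 0 free, grows as the plate is pushed back (lamp's -x), 0.004 with a seated cell, overstrained past 0.014, solid at 0.0155.
- spent_cell: Spent cell in the rack: same size and axes as the fresh one but with a red sleeve. To be left alone.
- can: Red drinks can, 66 mm in diameter, 115 mm high, upright, loose. Origin at the centre of its underside. To be left alone.
- spanner: Steel spanner, 160 mm long, lying flat on the bench, loose. Origin at the underside near its middle, x along it. To be left alone.
- socket: Steel socket, a ring 30 mm in diameter and 32 mm high, standing on the bench, loose. Origin at the centre of its underside. To be left alone.
Not all that is in view belongs to the job. There is more than one size of the fresh_cell; the job needs the largest.

How it is judged:
By the outcome, as a careful person would: the job done as asked, in the order asked, and still so for the second after the job is handed in, with the robot touching nothing.
It also fails if it takes over 58 s, if anything falls off the work surface, if the arm or the gripper's body presses on something with over 40 N, if the wrist force passes 120 N, or if a joint passes its speed limit or range.

ROBOT

A 7-joint arm with a two-finger parallel gripper is mounted at the origin on the work surface. World frame = base frame: x ahead of the robot, y to its left, z up, the work surface at z = 0. Lengths are in mm, angles in rad, forces in N, time in s.
With the tool pointing down it reaches from about 425 to 875 mm from the base axis. Payload 8.4 kg.
Tool frame: the origin (TCP) lies midway between the tips of the shut fingers; the grasp point (between the pads) lies 19 mm behind it (bot.pinch_z is the distance from the TCP to the grasp point, in mm); z points along the fingers, y is the direction in which the jaws open and shut (so a half turn about z gives the same grasp; the last joint's range is limited). The gripper opens to 87 mm and grips with 3 to 60 N. Pads are 19 mm wide; open, the fingers measure 117 mm over their backs; the gripper's body (75 mm by 190 mm) begins 51 mm behind the grasp point.
Start: joints at [1.182, 0.333, 0.04, 1.465, -0.013, 1.343, -0.059], TCP at [185.722, -622.873, 222.546] pointing down, gripper open.
Joint ranges: [-2.58, 2.58], [-0.38, 2.09], [-1.3, 1.39], [0.25, 2.4], [-1.5, 4.64], [0.08, 2.09], [-2.65, 2.65]. Speed limits (rad/s): [2.22, 2.22, 2.79, 2.79, 3.14, 3.14, 3.14].

INTERFACE

Orientations are given as a rotation vector (axis times angle).
In Python, from rig import bot, capture, get_calibration, recognise, regions_of gives the robot as it stands.
- The arm moves only by the tool apply_moves, never from a script. Its argument "plan" is a list of rows, each a list of 7 numbers: the shift along the world's x, y, z in m, then the turn, a rotation vector about the world's x, y, z in degrees, then the finger opening in m, from 0 to 0.087. In form: [[dx, dy, dz, rx, ry, rz, jaw], ...]. A call has 1 to 10 rows; each row shifts and turns the commanded pose from where the row before left it; what a row does not reach is not made up. A row lasts 1/12 s, in which the tool goes at most 41.7 mm and 7.16 degrees, less where a joint would pass 70% of its speed; a pose out of reach is approached as far as the arm can. A call with a gripper value outside its range is refused whole. The fingers move at their own pace and stop on an object; "newtons" is the grip in N (left out, the last holds). Time passes only in rows, so rows that do not move let the fingers close. It gives the time, the measured TCP pose, the force and the opening at its end, in the units of the state.
- bot.get_obs(): the state, without advancing time (a new reading comes with each control period).
- capture(name): name is "side" or "top"; returns the picture (420x560x3 uint8, red, green, blue); there is no depth.
- get_calibration(name): a dict with "mtx" (3x3 intrinsics, pixels), "dist_coeffs" ([k1, k2, p1, p2, k3] as OpenCV has them; the pictures are not rectified), "origin" and "orientation" of the camera in the world. Camera axes: x right, y down, z forward; pixel columns grow to the right and rows downward; lengths in mm; the calibration is good to about 2 mm. A picture is of the moment at which its call begins. get_calibration takes no time and is no camera call.
- bot.job_done(): hands the job in, once; it reports no verdict.
Trained networks look in the newest picture that a camera, given by its name, has taken for a name from the list of things; names that differ only in an ending like _2 or _b are one class to them, and where a whole thing is asked for, a point or a joint stands for the part that bears it (a point fixed in the world has none). Each returns a list of dicts, best first, with "confidence" (0 to 1); they miss things now and then, are a little off and sometimes report something else, mostly with a low value. They report only what shows in the picture. A call takes as long as a camera call. They do not tell look-alikes from the thing itself.
- recognise(camera, query): "xyz" ([x, y, z] in mm, in the coordinates of the camera as it stood for that picture, good to about 4 mm: the middle of the surface that is visible of it).
- regions_of(camera, query): "region" (420x560 bool, what is visible of it).
The state is a dict: "time_s": time; "q": joint angles; "qd": joint speeds; "joint_torque": joint torques, N m; "tcp_pos": TCP position; "tcp_rot": TCP orientation; "force": force on the tool from outside, world axes, zero at the start; "ft_torque": the same for the moment, N m; "opening": opening from 0.0 (shut) to 1.0 (fully open).
Only numpy, scipy, OpenCV 4.12 (cv2) and the standard library are available. Lean on these libraries where they do the work, as an engineer would, in place of code of your own. Each camera call takes 0.05 s, during which the arm holds its last target.

## Working session

There is one attempt and no reset: what is moved stays moved. The work goes in short steps, Python scripts to look and compute and a tool call to move; the robot and the scene stay as the last step left them, time stands still between calls to the robot, and variables do not carry over. Pictures are saved under pics/ and viewed, and the job is handed in when it is done.

Besides the shell and the picture viewer there is one more tool, called after "Request:" in YAML: its name, and indented under it one key for each argument. apply_moves: Moves the arm, as the interface text tells. Its arguments: {"type":"object","properties":{"plan":{"type":"array","items":{"type":"array","items":{"type":"number"}}},"newtons":{"type":"number"}},"required":["plan"]}

```bash
ls; mkdir -p pics
python3 - <<'E'
from rig import bot, capture, get_calibration, recognise, regions_of
import cv2
for n in ("side","top"):
    im=capture(n); cv2.imwrite(f"pics/{n}0.png",im[:,:,::-1])
    c=get_calibration(n); print(n,c)
    for q in ("fresh_cell","lamp","rack","spent_cell","spring","lip_nominal","can","spanner","socket","plus_end"):
        try: print(q,[( [round(v) for v in r["xyz"]],round(r["confidence"],2)) for r in recognise(n,q)])
        except Exception as e: print(q,e)
print(bot.get_obs(), bot.pinch_z)
E
```

```text
pics
side {'mtx': array([[427.33183302,   0.        , 278.8607695 ],
       [  0.        , 427.33183302, 210.6287006 ],
       [  0.        ,   0.        ,   1.        ]]), 'dist_coeffs': array([-0.00871557,  0.        ,  0.        ,  0.        ,  0.        ]), 'origin': array([331.95957392, 764.53691478, 461.25299215]), 'orientation': array([-0.43991284,  2.53073197, -1.47566336])}
fresh_cell [([26, 65, 722], 0.94), ([119, 145, 656], 0.68), ([149, 100, 726], 0.51)]
lamp [([113, -57, 983], 0.91)]
rack [([-5, 89, 750], 0.64), ([-170, 79, 784], 0.19)]
spent_cell [([-28, 45, 766], 0.58), ([113, -56, 979], 0.16)]
spring [([88, -49, 917], 0.5)]
lip_nominal [([117, -59, 983], 0.96)]
can [([-3, 138, 506], 0.6), ([118, -58, 983], 0.35)]
spanner [([-168, 82, 783], 0.69)]
socket [([210, 23, 840], 0.53)]
plus_end [([119, 148, 658], 0.58), ([34, 67, 721], 0.57), ([149, 104, 726], 0.5)]
top {'mtx': array([[396.6217588 ,   0.        , 275.94698941],
       [  0.        , 396.6217588 , 207.6146628 ],
       [  0.        ,   0.        ,   1.        ]]), 'dist_coeffs': array([-0.11598654,  0.        
[... 662 characters left out ...]
8180688,  0.33319588,  0.0398977 ,  1.46537841, -0.0134121 ,
        1.34326732, -0.058532  ]), 'qd': array([-3.24392107e-04, -5.34587878e-05, -1.33090738e-03,  3.81575203e-04,
        6.55184203e-04, -8.47135107e-04, -7.02697817e-04]), 'joint_torque': array([-7.88300968e-04, -6.56158090e+01,  1.33270171e+00, -4.04086554e+01,
       -5.97566133e-02,  3.47295671e-02,  5.45123396e-05]), 'tcp_pos': array([ 185.73125151, -622.89361275,  222.55909868]), 'tcp_rot': array([3.10867438e+00, 4.53509588e-01, 3.67189951e-05]), 'force': array([ 0.13254632, -0.16264939, -0.19931123]), 'ft_torque': array([ 5.65109858e-05, -2.88200945e-02, -6.49485874e-03]), 'opening': 0.9973180488719839} 18.700000000000003
```

View pics/side0.png

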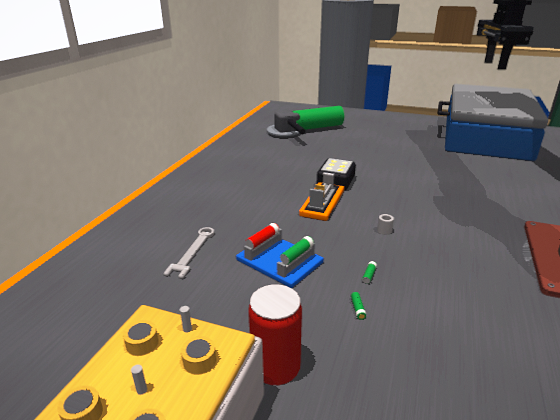

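View pics/top0.png

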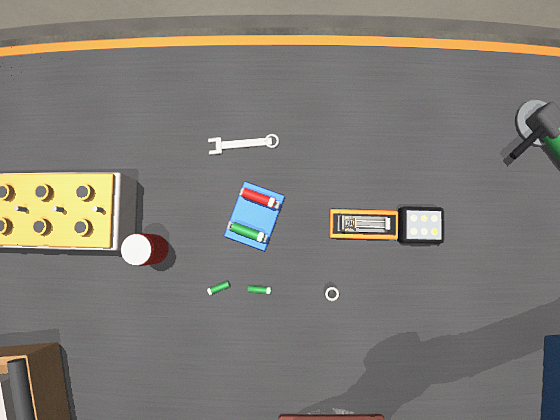

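```bash
cat > h.py <<'E'
import numpy as np, cv2
from rig import get_calibration
from scipy.spatial.transform import Rotation as R
def ray(n,uv):
    c=get_calibration(n); p=cv2.undistortPoints(np.array([[uv]],float),c["mtx"],c["dist_coeffs"])[0,0]
    return np.array(c["origin"]), R.from_rotvec(c["orientation"]).as_matrix()@np.array([p[0],p[1],1])
def at_z(n,uv,z):
    o,d=ray(n,uv); return o+d*(z-o[2])/d[2]
def proj(n,P):
    c=get_calibration(n); Rm=R.from_rotvec(c["orientation"]).as_matrix()
    pc=(np.atleast_2d(P)-c["origin"])@Rm
    return cv2.projectPoints(pc,np.zeros(3),np.zeros(3),c["mtx"],c["dist_coeffs"])[0][:,0]
def crop(src,x0,y0,w,h,s,out):
    im=cv2.imread(src)[y0:y0+h,x0:x0+w]; cv2.imwrite(out,cv2.resize(im,None,fx=s,fy=s,interpolation=cv2.INTER_CUBIC))
E
python3 - <<'E'
from h import *
crop("pics/top0.png",210,170,100,90,7,"pics/c_rack.png")
crop("pics/top0.png",320,195,130,60,6,"pics/c_lamp.png")
crop("pics/side0.png",225,150,140,140,4,"pics/c_side.png")
c=get_calibration("top"); print(R.from_rotvec(c["orientation"]).as_matrix().round(3))
E
```

```text
[[ 0.009 -0.996  0.091]
 [-1.    -0.007  0.02 ]
 [-0.019 -0.091 -0.996]]
```

View pics/c_rack.png

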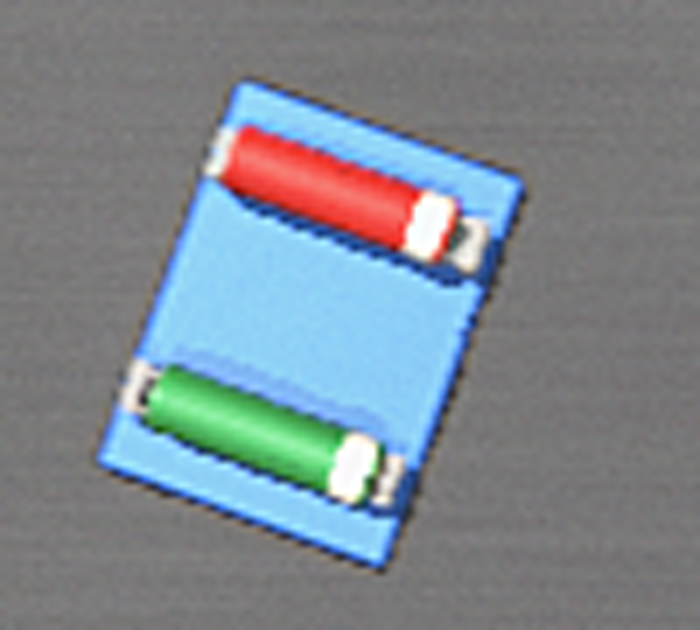

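View pics/c_lamp.png

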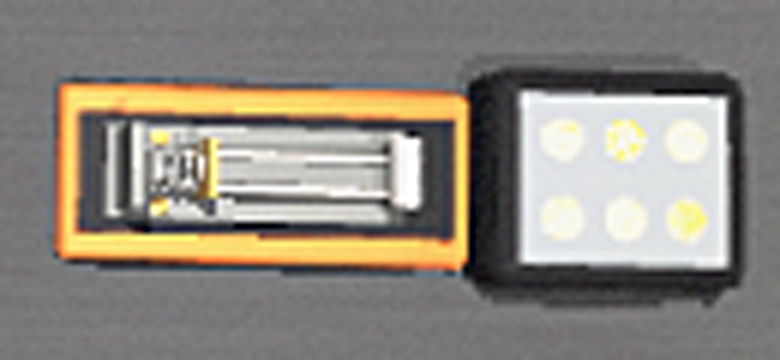

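View pics/c_side.png

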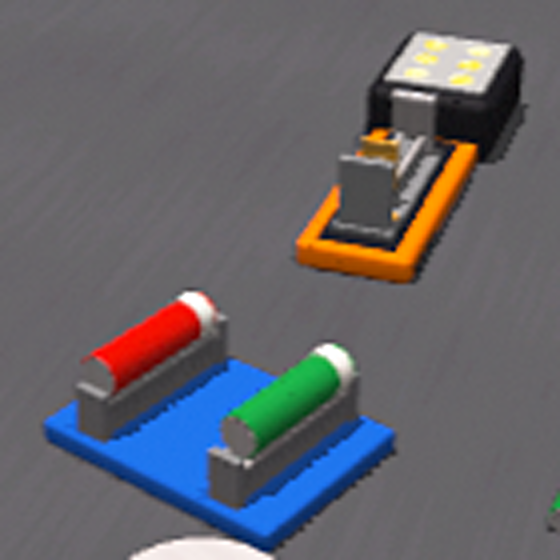

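```bash
cat > fit.py <<'E'
from h import *
from scipy.optimize import least_squares
def up(c,s,o): return [(c[0]+.5)/s-.5+o[0],(c[1]+.5)/s-.5+o[1]]
def fit(obs,x0):
    # obs: list (cam, uv, local pt)
    def T(p,l): 
        c,s=np.cos(p[2]),np.sin(p[2]); return np.array([p[0]+c*l[0]-s*l[1],p[1]+s*l[0]+c*l[1],l[2]])
    f=lambda p:np.concatenate([proj(n,T(p,l))[0]-uv for n,uv,l in obs])
    r=least_squares(f,x0,x_scale=[1,1,.01]); return r.x,f(r.x).reshape(-1,2)
if __name__=="__main__":
    L=lambda c:up(c,6,(320,195)); K=lambda c:up(c,7,(210,170)); S=lambda c:up(c,4,(225,150))
    lt=[("top",L((62,83)),(-90,32,16)),("top",L((58,260)),(-90,-32,16)),
     ("top",L((742,74)),(155,39,44)),("top",L((740,292)),(155,-39,44))]
    ls=[("side",S((298,243)),(-90,32,16)),("side",S((408,263)),(-90,-32,16)),
     ("side",S((476,145)),(60,-32,16)), ("side",S((412,32)),(155,39,44)),("side",S((522,45)),(155,-39,44))]
    for o in (lt,ls,lt+ls):
        p,e=fit(o,[470,-60,-1.57]); print("lamp",p.round(3)); print(e.round(1).tolist())
    rt=[("top",K((242,80)),(-48,65)),("top",K((523,180)),(48,65)),("top",K((385,570)),(48,-65)),("top",K((100,462)),(-48,-65))]
    rs=[("side",S((44,428)),(-48,65)),("side",S((265,542)),(-48,-65)),("side",S((394,437)),(48,-65))]
    for h in (6,):
      rt_=[(n,u,l+(h,)) for n,u,l in rt];rs_=[(n,u,l+(h,)) for n,u,l in rs]
      for o in (rt_,rs_,rt_+rs_):
        p,e=fit(o,[480,120,-1.8]); print("rack",p.round(3)); print(e.round(1).tolist())
    # cell silhouettes ~ at axis height for side edges; ends
    a=at_z("top",K((160,396)),41)
    for nm,c,z in (("cell minus edge lo/hi",(140,412),41),("",(168,366),41),("plus",(362,502),41),("",(380,440),41)):
        print(nm,at_z("top",K(c),z).round(1))
    print("lip edge L/R z56",at_z("top",L((392,170)),56).round(1),at_z("top",L((420,170)),56).round(1))
    print("plate L/R z58",at_z("top",L((204,170)),58).round(1),at_z("top",L((217,170)),58).round(1))
    print("block  z59",at_z("top",L((107,170)),59).round(1),at_z("top",L((130,170)),59).round(1))
E
python3 fit.py
```

```text
lamp [530.524 -79.955  -1.589]
[[-1.4, -0.1], [-1.2, -0.1], [1.0, -0.1], [1.6, 0.2]]
lamp [531.031 -79.14   -1.588]
[[-1.1, 0.2], [0.7, 0.5], [0.5, 0.0], [-1.4, -1.2], [1.3, -0.4]]
lamp [530.844 -79.754  -1.589]
[[-1.5, -0.2], [-1.3, -0.2], [0.9, -0.3], [1.5, 0.1], [-1.0, 0.1], [0.8, 0.4], [0.6, -0.1], [-1.2, -1.3], [1.5, -0.4]]
rack [548.004 171.406  -1.909]
[[-0.2, -0.3], [0.5, -0.1], [0.0, -0.0], [-0.3, 0.4]]
rack [549.497 169.889  -1.914]
[[-0.8, -0.3], [0.1, 0.2], [0.7, -0.1]]
rack [548.692 171.024  -1.912]
[[0.1, -0.6], [0.7, -0.3], [0.1, -0.3], [-0.2, -0.0], [-0.6, 0.2], [0.4, 0.7], [1.0, 0.3]]
cell minus edge lo/hi [517.9 220.4  41. ]
 [531.9 212.2  41. ]
plus [491.6 153.2  41. ]
 [510.2 148.   41. ]
lip edge L/R z56 [ 531.  -103.2   56. ] [ 531.1 -113.    56. ]
plate L/R z58 [530.6 -37.5  58. ] [530.6 -42.   58. ]
block  z59 [530.3  -4.   59. ] [530.3 -11.9  59. ]
```

```bash
python3 -c "
from rig import bot; print([a for a in dir(bot) if a[0]!='_'])"
```

```text
['IKError', 'get_obs', 'job_done', 'pinch_z']
```

Request:
apply_moves:
  plan:
    - [0.0314,0.0223,0,0,0,3,0.06]
    - [0.0314,0.0223,0,0,0,3,0.06]
    - [0.0314,0.0223,0,0,0,3,0.06]
    - [0.0314,0.0223,0,0,0,3,0.06]
    - [0.0314,0.0223,0,0,0,3,0.06]
    - [0.0314,0.0223,0,0,0,3,0.06]
    - [0.0314,0.0223,0,0,0,3,0.06]
    - [0.0314,0.0223,0,0,0,3,0.06]
    - [0.0314,0.0223,0,0,0,3,0.06]
    - [0.0314,0.0223,0,0,0,3,0.06]

```text
time_s: 1.93
tcp_pos: [501.1, -398.6, 222.8]
tcp_rot: [2.883, 1.246, 0.0]
force: [-0.3, -1.0, -0.4]
opening: 0.69
```

Request:
apply_moves:
  plan:
    - [0.006,0.038,0,0,0,2.38,0.05]
    - [0.006,0.038,0,0,0,2.38,0.05]
    - [0.006,0.038,0,0,0,2.38,0.05]
    - [0.006,0.038,0,0,0,2.38,0.05]
    - [0.006,0.038,0,0,0,2.38,0.05]
    - [0.006,0.038,0,0,0,2.38,0.05]
    - [0.006,0.038,0,0,0,2.38,0.05]
    - [0.006,0.038,0,0,0,2.38,0.05]
    - [0.006,0.038,0,0,0,2.38,0.05]
    - [0.006,0.038,0,0,0,2.38,0.05]

```text
time_s: 2.77
tcp_pos: [559.7, -18.1, 222.9]
tcp_rot: [2.565, 1.813, 0.001]
force: [1.5, -0.0, -0.1]
opening: 0.576
```

Request:
apply_moves:
  plan:
    - [-0.008,0.034,-0.01,0,0,0,0.05]
    - [-0.008,0.034,-0.01,0,0,0,0.05]
    - [-0.008,0.034,-0.01,0,0,0,0.05]
    - [-0.008,0.034,-0.01,0,0,0,0.05]
    - [-0.008,0.034,-0.02,0,0,0,0.05]
    - [-0.008,0.034,-0.02,0,0,0,0.05]
    - [0,0,0,0,0,0,0.05]
    - [0,0,0,0,0,0,0.05]

```text
time_s: 3.43
tcp_pos: [510.2, 186.2, 141.6]
tcp_rot: [-2.562, -1.816, 0.003]
force: [0.4, -0.1, 0.6]
opening: 0.575
```

Run:
```python
from rig import *
from h import *
import cv2
o=bot.get_obs(); print(o["tcp_pos"],np.degrees(o["tcp_rot"]),o["q"],o["force"],o["time_s"])
M=R.from_rotvec(o["tcp_rot"]).as_matrix(); print(M.round(4)); print("xang",np.arctan2(M[1,0],M[0,0]))
cv2.imwrite("pics/top1.png",capture("top")[:,:,::-1]); cv2.imwrite("pics/side1.png",capture("side")[:,:,::-1])
crop("pics/side1.png",200,110,200,180,4,"pics/side1c.png")
```

```text
[510.16774393 186.22227582 141.63753746] [-1.46780776e+02 -1.04059535e+02  1.43927496e-01] [ 0.13894086  0.23884936 -0.64642284  1.8005127   0.15518062  1.15535181
 -0.89438378] [ 0.43880837 -0.08097073  0.6024585 ] 3.4333
[[ 3.310e-01  9.436e-01 -2.100e-03]
 [ 9.436e-01 -3.310e-01  1.000e-04]
 [-5.000e-04 -2.000e-03 -1.000e+00]]
xang 1.233409136015486
```

View pics/side1c.png

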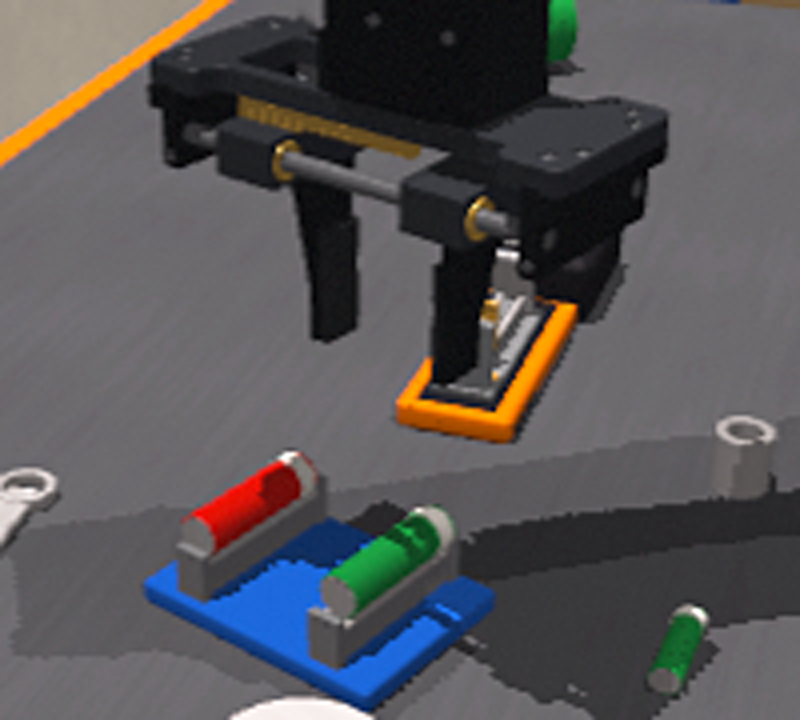

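View pics/top1.png

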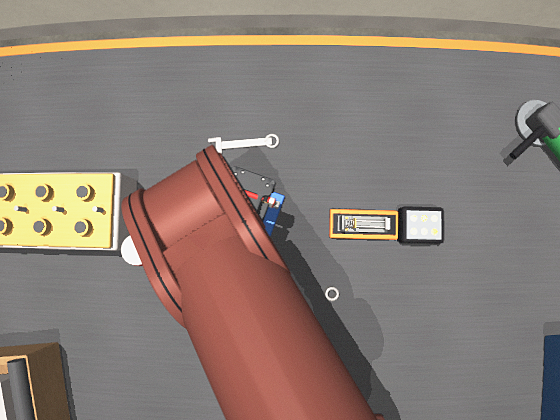

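Request:
apply_moves:
  plan:
    - [0.0027,-0.0027,-0.02,0,0,0,0.05]
    - [0,0,-0.02,0,0,0,0.05]
    - [0,0,-0.02,0,0,0,0.05]
    - [0,0,-0.02,0,0,0,0.05]
    - [0,0,-0.016,0,0,0,0.05]
    - [0,0,-0.012,0,0,0,0.05]
    - [0,0,-0.01,0,0,0,0.05]
    - [0,0,0,0,0,0,0.05]
    - [0,0,0,0,0,0,0.05]

```text
time_s: 4.28
tcp_pos: [514.8, 181.0, 24.8]
tcp_rot: [2.568, 1.81, -0.0]
force: [0.1, 1.0, 0.6]
opening: 0.578
```

Run:
```python
from rig import *
from h import *
import cv2
o=bot.get_obs(); print(o["tcp_pos"],o["force"],o["time_s"],o["ft_torque"])
cv2.imwrite("pics/side2.png",capture("side")[:,:,::-1])
crop("pics/side2.png",220,170,130,120,6,"pics/side2c.png")
```

```text
[514.76868755 181.02840565  24.79639201] [0.10690117 1.02891342 0.64239187] 4.2833 [-0.0056675  -0.10185215 -0.00416937]
```

View pics/side2c.png

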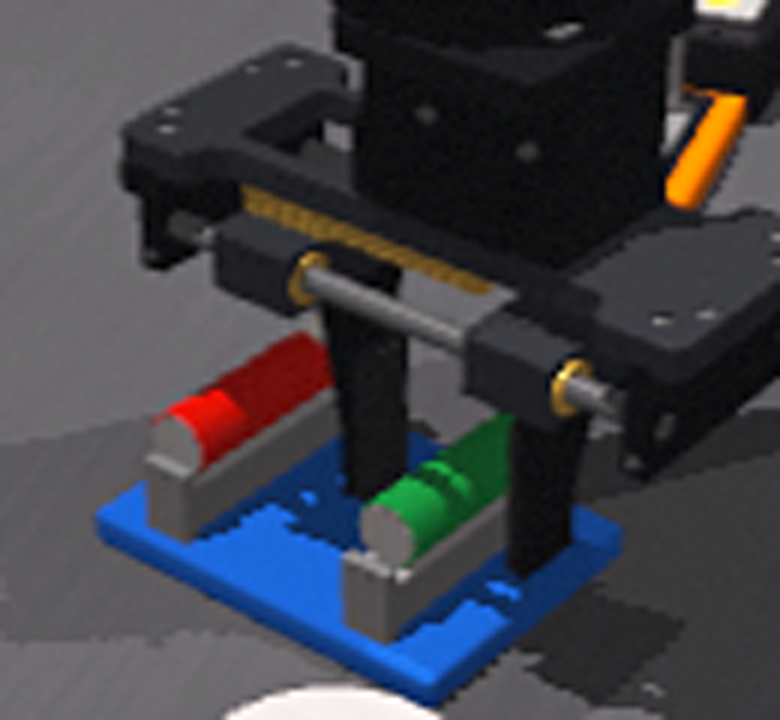

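Request:
apply_moves:
  plan:
    - [-0.0019,0.0025,0,0,0,0,0.05]
    - [0,0,0,0,0,0,0.035]
    - [0,0,0,0,0,0,0.026]
    - [0,0,0,0,0,0,0.022]
    - [0,0,0,0,0,0,0.02]
  newtons: 15

```text
time_s: 4.75
tcp_pos: [512.7, 183.9, 24.8]
tcp_rot: [2.567, 1.811, 0.001]
force: [0.8, 0.1, -0.1]
opening: 0.353
```

Request:
apply_moves:
  plan:
    - [0,0,0,0,0,0,0.015]
    - [0,0,0,0,0,0,0.015]
    - [0,0,0,0,0,0,0.015]

```text
time_s: 5.0
tcp_pos: [512.5, 183.9, 24.6]
tcp_rot: [2.567, 1.811, -0.0]
force: [0.2, 0.9, 1.4]
opening: 0.238
```

Request:
apply_moves:
  plan:
    - [0,0,0,0,0,0,0.01]
    - [0,0,0,0,0,0,0.01]
    - [0,0,0,0,0,0,0.01]
  newtons: 45

```text
time_s: 5.25
tcp_pos: [512.5, 183.9, 24.6]
tcp_rot: [2.567, 1.811, -0.0]
force: [-1.8, 0.2, 1.8]
opening: 0.226
```

Request:
apply_moves:
  plan:
    - [0,0,0.005,0,0,0,0.01]
    - [0,0,0.015,0,0,0,0.01]
    - [0,0,0.03,0,0,0,0.01]
    - [0,0,0.03,0,0,0,0.01]
    - [0,0,0.03,0,0,0,0.01]
    - [0,0,0.02,0,0,0,0.01]
    - [0,0,0,0,0,0,0.01]

```text
time_s: 5.83
tcp_pos: [514.7, 185.1, 159.4]
tcp_rot: [2.565, 1.81, 0.01]
force: [1.1, 0.3, -1.2]
opening: 0.227
```

Request:
apply_moves:
  plan:
    - [0.0025,-0.024,0,0,0,2,0.01]
    - [0.0025,-0.03,0,0,0,2,0.01]
    - [0.0025,-0.03,0,0,0,2,0.01]
    - [0.0025,-0.03,0,0,0,2,0.01]
    - [0.0025,-0.03,0,0,0,2,0.01]
    - [0.0025,-0.03,0,0,0,2,0.01]
    - [0.0025,-0.03,0,0,0,2.6,0.01]
    - [0.0005,-0.026,0,0,0,2,0.01]
    - [0,-0.014,0,0,0,2,0.01]
    - [0,0,0,0,0,0,0.01]

```text
time_s: 6.67
tcp_pos: [529.9, -64.4, 153.7]
tcp_rot: [-2.244, -2.198, 0.003]
force: [-0.4, -0.6, -1.3]
opening: 0.228
```

Request:
apply_moves:
  plan:
    - [0,0,0,-6,0.1,0,0.01]
    - [0,0,0,-6,0.1,0,0.01]
    - [0,0,0,-6,0.1,0,0.01]
    - [0,0,0,-6,0.1,0,0.01]
    - [0,0,0,-6,0.1,0,0.01]
    - [0,0,0,-6,0.1,0,0.01]
    - [0,0,0,0,0,0,0.01]
    - [0,0,0,0,0,0,0.01]
    - [0,0,0,0,0,0,0.01]

```text
time_s: 7.42
tcp_pos: [530.5, -60.1, 154.3]
tcp_rot: [1.881, 1.848, -0.609]
force: [-0.2, -1.4, -0.4]
opening: 0.229
```

Run:
```python
from rig import *
from h import *
import cv2
o=bot.get_obs(); print(o["tcp_pos"],o["force"],o["time_s"],o["opening"],o["q"].round(2))
M=R.from_rotvec(o["tcp_rot"]).as_matrix(); d=-M[:,0]; print(M.round(4),"pitch",np.degrees(np.arcsin(d[2])),"az",np.arctan2(d[1],d[0]))
for n in("side","top"): cv2.imwrite(f"pics/{n}3.png",capture(n)[:,:,::-1])
crop("pics/side3.png",250,90,160,140,5,"pics/side3c.png")
```

```text
[530.50638979 -60.05944326 154.29708796] [-0.15381105 -1.40474139 -0.3788958 ] 7.4167 0.22853699909575034 [ 0.11  0.31 -0.55  1.83  0.72  1.42 -0.72]
[[ 0.0142  0.9998 -0.0103]
 [ 0.8103 -0.0176 -0.5857]
 [-0.5858  0.     -0.8105]] pitch 35.85987624401536 az -1.588361007365322
```

View pics/side3c.png

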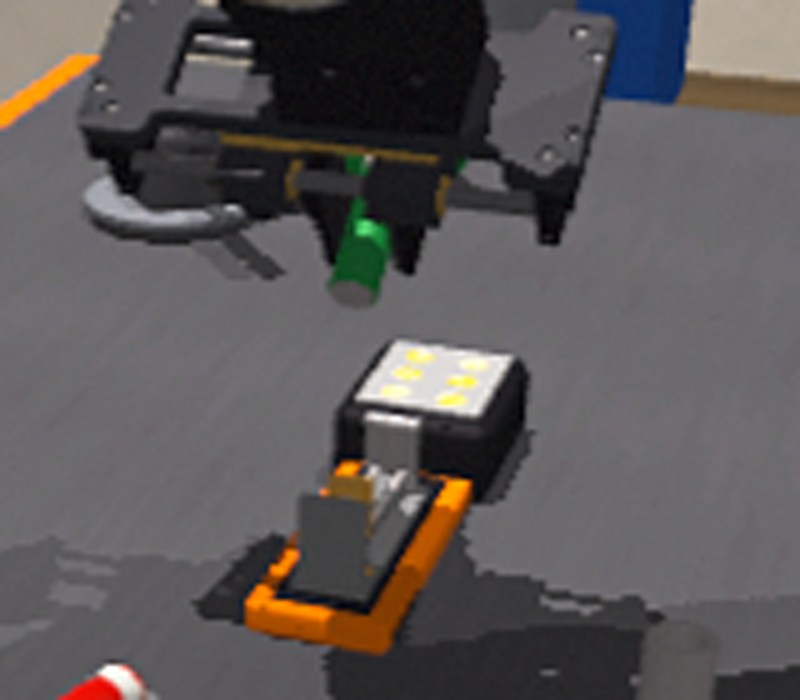

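View pics/top3.png

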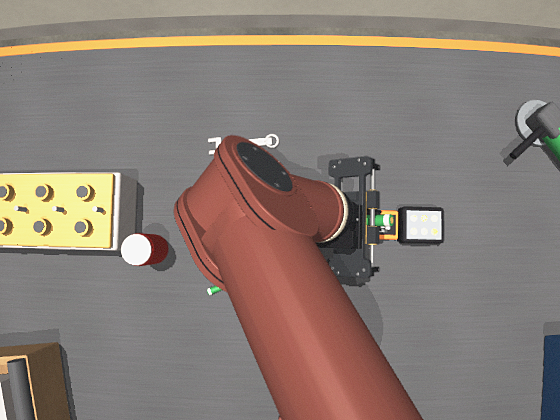

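Run:
```python
from h import *
from rig import bot
o=bot.get_obs(); M=R.from_rotvec(o["tcp_rot"]).as_matrix(); d=-M[:,0]; up=-M[:,2]; y=M[:,1]
C=o["tcp_pos"]+16.4*up
def ring(s,n):
    a=np.linspace(0,2*np.pi,40); return proj(n,np.array([C+d*s+10.5*(np.cos(t)*up+np.sin(t)*y) for t in a]))
def draw(n,s,x0,y0,w,h,f,ss):
    im=cv2.imread(f"pics/{n}3.png")[y0:y0+h,x0:x0+w]; im=cv2.resize(im,None,fx=f,fy=f,interpolation=cv2.INTER_CUBIC)
    for s,c in ss:
        p=((ring(s,n)-[x0,y0]+.5)*f-.5); cv2.polylines(im,[np.round(p).astype(int)],True,c,1)
    return im
cv2.imwrite("pics/ov_side.png",draw("side",0,290,100,80,60,10,[(-35,(0,0,255)),(35,(255,0,255)),(26,(255,255,0))]))
cv2.imwrite("pics/ov_top.png",draw("top",0,345,195,60,50,12,[(-35,(0,0,255)),(35,(255,0,255)),(26,(255,255,0))]))
```

```text
(no output)
```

View pics/ov_side.png

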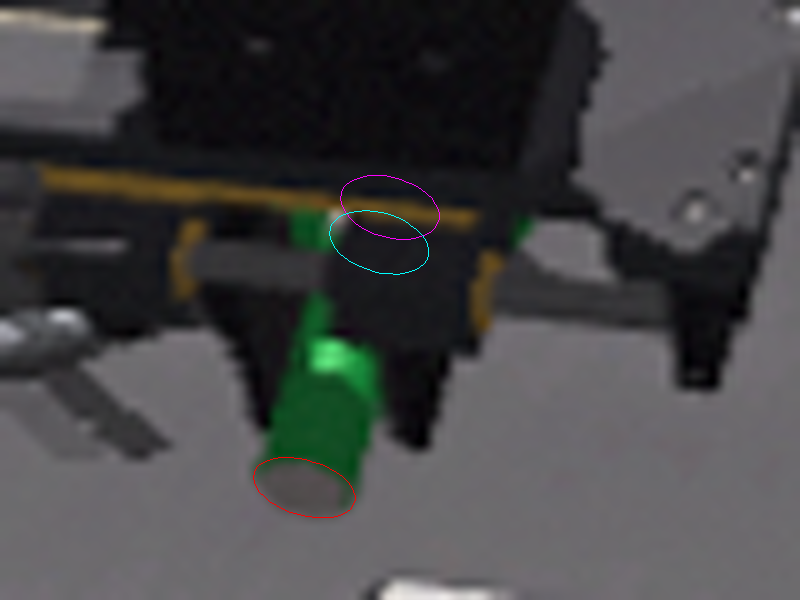

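View pics/ov_top.png

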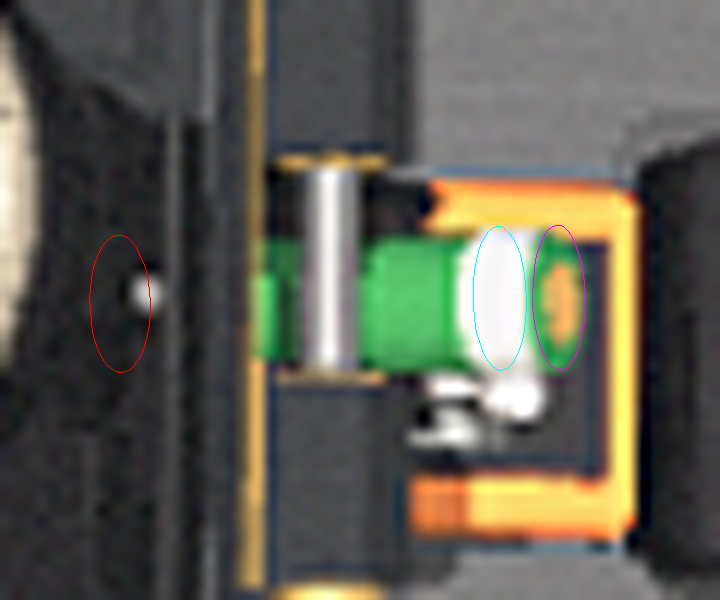

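Request:
apply_moves:
  plan:
    - [0,-0.006,0,-2,0.03,0,0.01]
    - [0,-0.006,-0.01,-2,0.03,0,0.01]
    - [0,-0.006,-0.015,0,0,0,0.01]
    - [0,-0.006,-0.02,0,0,0,0.01]
    - [0,-0.0066,-0.02,0,0,0,0.01]
    - [0,0,-0.018,0,0,0,0.01]
    - [0,0,-0.012,0,0,0,0.01]
    - [0,0,0,0,0,0,0.01]
    - [0,0,0,0,0,0,0.01]
    - [0,0,0,0,0,0,0.01]

```text
time_s: 8.35
tcp_pos: [531.2, -90.7, 60.7]
tcp_rot: [1.835, 1.801, -0.665]
force: [0.2, -0.4, -1.6]
opening: 0.231
```

```bash
cat > st.py <<'E'
from rig import *
from h import *
import sys
def st(pr=True):
    o=bot.get_obs(); M=R.from_rotvec(o["tcp_rot"]).as_matrix(); d=-M[:,0]; up=-M[:,2]
    C=o["tcp_pos"]+16.4*up; u=np.array([-0.018,-1,0]); v=np.array([1,-.018,0])
    B=np.array([530.7,-72.6,41])
    L=lambda P:((P-B)@u,(P-B)@v,(P-B)[2])
    print("t",round(o["time_s"],2),"tcp",o["tcp_pos"].round(1),"F",o["force"].round(2),"Tq",o["ft_torque"].round(2),"pitch",round(np.degrees(np.arcsin(d[2])),2),"az",round(np.arctan2(d[1],d[0]),4))
    for nm,P in (("C",C),("m_up",C-35*d+10.5*up),("m_lo",C-35*d-10.5*up),("p_lo",C+35*d-10.5*up),("p_up",C+35*d+10.5*up)): print(nm,np.round(L(P),1))
    return o,C,d,up
if __name__=="__main__":
    st()
    if len(sys.argv)>1:
        k=sys.argv[1]
        for n,b in(("side",(290,140,90,75)),("top",(320,185,130,75))):
            cv2.imwrite(f"pics/{n}{k}.png",capture(n)[:,:,::-1]); crop(f"pics/{n}{k}.png",*b,8 if n=="side" else 6,f"pics/{n}{k}c.png")
E
python3 st.py 4
```

```text
t 8.35 tcp [531.2 -90.7  60.7] F [ 0.18 -0.36 -1.59] Tq [ 0.87 -0.1   0.05] pitch 39.98 az -1.5904
C [ 7.5  0.8 32.3]
m_up [-26.    0.8  17.8]
m_lo [-12.5   0.9   1.7]
p_lo [41.1  0.8 46.7]
p_up [27.6  0.7 62.8]
```

View pics/side4c.png

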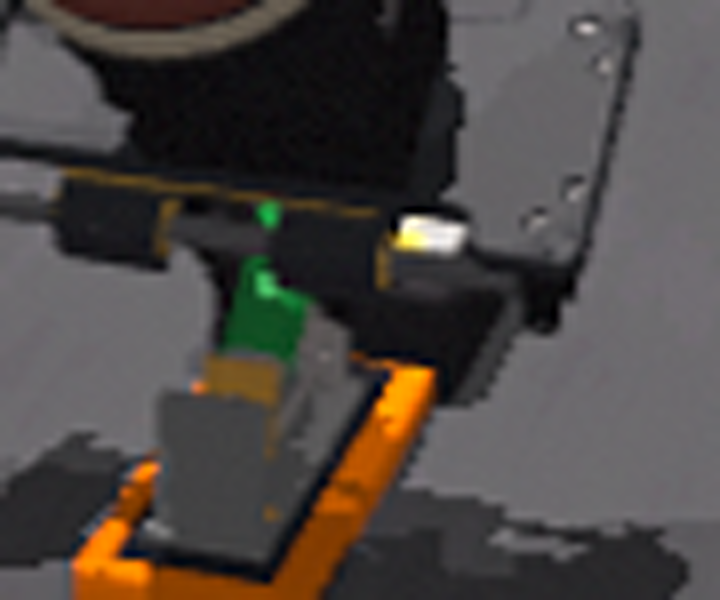

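View pics/top4c.png

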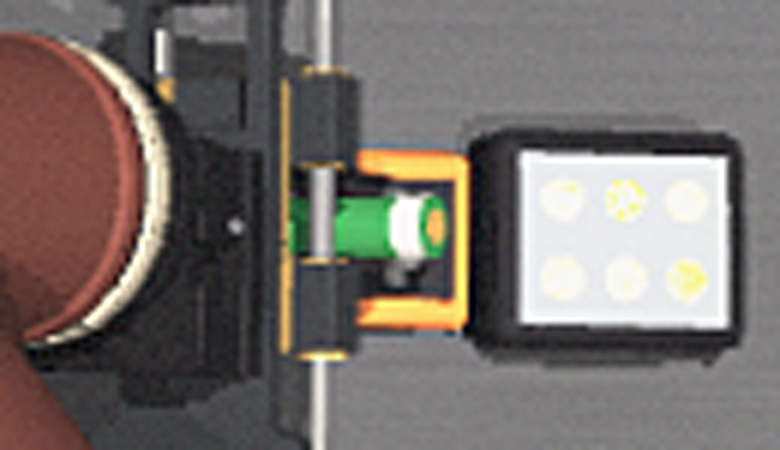

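Request:
apply_moves:
  plan:
    - [-0.0005,0,-0.004,0,0,0,0.01]
    - [0,0,-0.003,0,0,0,0.01]
    - [0,0,-0.002,0,0,0,0.01]
    - [0,0,0,0,0,0,0.01]
    - [0,0,0,0,0,0,0.01]
    - [0,0,0,0,0,0,0.01]

```text
time_s: 8.95
tcp_pos: [530.0, -90.6, 50.5]
tcp_rot: [1.834, 1.803, -0.667]
force: [-0.0, -0.0, 0.3]
opening: 0.225
```

```bash
python3 st.py
```

```text
t 8.95 tcp [530.  -90.6  50.5] F [-0.03 -0.    0.28] Tq [ 0.87 -0.1  -0.01] pitch 40.01 az -1.5884
C [ 7.5 -0.4 22.1]
m_up [-26.   -0.4   7.6]
m_lo [-12.5  -0.4  -8.5]
p_lo [41.1 -0.3 36.5]
p_up [27.6 -0.4 52.6]
```

Request:
apply_moves:
  plan:
    - [0,0,-0.001,0,0,0,0.01]
    - [0,0,0,0,0,0,0.01]
    - [0,0,0,0,0,0,0.01]

```text
time_s: 9.2
tcp_pos: [530.0, -90.7, 49.5]
tcp_rot: [1.834, 1.803, -0.667]
force: [-0.6, -0.3, -0.2]
opening: 0.226
```

Request:
apply_moves:
  plan:
    - [0,0,-0.0005,0,0,0,0.01]
    - [0,0,0,0,0,0,0.01]
    - [0,0,0,0,0,0,0.01]

```text
time_s: 9.45
tcp_pos: [530.0, -90.6, 49.0]
tcp_rot: [1.834, 1.803, -0.667]
force: [0.1, -0.3, -0.7]
opening: 0.229
```

Request:
apply_moves:
  plan:
    - [0,0,-0.0005,0,0,0,0.01]
    - [0,0,0,0,0,0,0.01]
    - [0,0,0,0,0,0,0.01]

```text
time_s: 9.7
tcp_pos: [530.0, -90.7, 48.5]
tcp_rot: [1.834, 1.803, -0.667]
force: [-0.6, 0.5, -0.4]
opening: 0.228
```

Request:
apply_moves:
  plan:
    - [0,0,-0.0005,0,0,0,0.01]
    - [0,0,0,0,0,0,0.01]
    - [0,0,0,0,0,0,0.01]

```text
time_s: 9.95
tcp_pos: [530.0, -90.7, 48.1]
tcp_rot: [1.834, 1.802, -0.667]
force: [-0.2, -0.9, -0.7]
opening: 0.23
```

Request:
apply_moves:
  plan:
    - [0,0,-0.0005,0,0,0,0.01]
    - [0,0,0,0,0,0,0.01]
    - [0,0,0,0,0,0,0.01]

```text
time_s: 10.2
tcp_pos: [530.1, -90.7, 47.6]
tcp_rot: [1.834, 1.802, -0.667]
force: [-0.1, -0.1, 1.1]
opening: 0.229
```

Request:
apply_moves:
  plan:
    - [0,0,-0.0004,0,0,0,0.01]
    - [0,0,0,0,0,0,0.01]
    - [0,0,0,0,0,0,0.01]

```text
time_s: 10.45
tcp_pos: [530.1, -90.8, 47.3]
tcp_rot: [1.834, 1.802, -0.667]
force: [-0.1, -0.2, 1.8]
opening: 0.228
```

```bash
python3 st.py
```

```text
t 10.45 tcp [530.1 -90.8  47.3] F [-0.09 -0.24  1.79] Tq [ 0.37 -0.   -0.12] pitch 40.02 az -1.5888
C [ 7.7 -0.3 18.9]
m_up [-25.9  -0.3   4.4]
m_lo [-12.4  -0.3 -11.7]
p_lo [41.2 -0.3 33.3]
p_up [27.7 -0.3 49.4]
```

Request:
apply_moves:
  plan:
    - [0,0,0.0008,0,0,0,0.01]
    - [0,0.002,0,0,0,0,0.01]
    - [0,0.002,0,0,0,0,0.01]
    - [0,0,0,0,0,0,0.01]
    - [0,0,0,0,0,0,0.01]

```text
time_s: 10.87
tcp_pos: [530.1, -86.2, 47.8]
tcp_rot: [1.834, 1.803, -0.666]
force: [-0.2, 0.7, -0.2]
opening: 0.228
```

Request:
apply_moves:
  plan:
    - [0,0.0015,0,0,0,0,0.01]
    - [0,0,0,0,0,0,0.01]
    - [0,0,0,0,0,0,0.01]

```text
time_s: 11.12
tcp_pos: [530.0, -85.0, 47.9]
tcp_rot: [1.834, 1.803, -0.667]
force: [0.3, 1.0, 0.1]
opening: 0.229
```

Request:
apply_moves:
  plan:
    - [0,0.0015,0,0,0,0,0.01]
    - [0,0,0,0,0,0,0.01]
    - [0,0,0,0,0,0,0.01]

```text
time_s: 11.37
tcp_pos: [530.0, -83.7, 47.9]
tcp_rot: [1.834, 1.803, -0.667]
force: [-0.5, -0.4, 0.4]
opening: 0.23
```

Request:
apply_moves:
  plan:
    - [0,0.0015,0,0,0,0,0.01]
    - [0,0,0,0,0,0,0.01]
    - [0,0,0,0,0,0,0.01]

```text
time_s: 11.62
tcp_pos: [530.0, -82.4, 48.0]
tcp_rot: [1.834, 1.802, -0.668]
force: [0.4, -2.5, -1.3]
opening: 0.226
```

```bash
python3 st.py
```

```text
t 11.62 tcp [530.  -82.4  48. ] F [ 0.42 -2.48 -1.29] Tq [ 0.45 -0.24  0.06] pitch 40.02 az -1.5887
C [-0.8 -0.5 19.5]
m_up [-34.3  -0.5   5.1]
m_lo [-20.8  -0.5 -11. ]
p_lo [32.8 -0.5 34. ]
p_up [19.3 -0.5 50.1]
```

Request:
apply_moves:
  plan:
    - [0,0.002,0,0,0,0,0.01]
    - [0,0,0,0,0,0,0.01]
    - [0,0,0,0,0,0,0.01]

```text
time_s: 11.87
tcp_pos: [530.0, -80.4, 48.0]
tcp_rot: [1.834, 1.802, -0.668]
force: [1.1, -3.9, -0.0]
opening: 0.227
```

Request:
apply_moves:
  plan:
    - [0,0.002,0,0,0,0,0.01]
    - [0,0,0,0,0,0,0.01]
    - [0,0,0,0,0,0,0.01]

```text
time_s: 12.12
tcp_pos: [530.0, -78.8, 48.1]
tcp_rot: [1.834, 1.801, -0.668]
force: [1.2, -6.5, 1.0]
opening: 0.232
```

Request:
apply_moves:
  plan:
    - [0,0.002,0,0,0,0,0.01]
    - [0,0,0,0,0,0,0.01]
    - [0,0,0,0,0,0,0.01]

```text
time_s: 12.37
tcp_pos: [529.9, -77.3, 48.2]
tcp_rot: [1.834, 1.801, -0.669]
force: [1.8, -6.4, -0.4]
opening: 0.231
```

```bash
python3 st.py 5
```

```text
t 12.37 tcp [529.9 -77.3  48.2] F [ 1.81 -6.38 -0.44] Tq [-0.49 -0.39  0.21] pitch 40.1 az -1.5896
C [-5.9 -0.7 19.8]
m_up [-39.4  -0.7   5.3]
m_lo [-25.9  -0.6 -10.8]
p_lo [27.7 -0.7 34.3]
p_up [14.1 -0.7 50.3]
```

View pics/side5c.png

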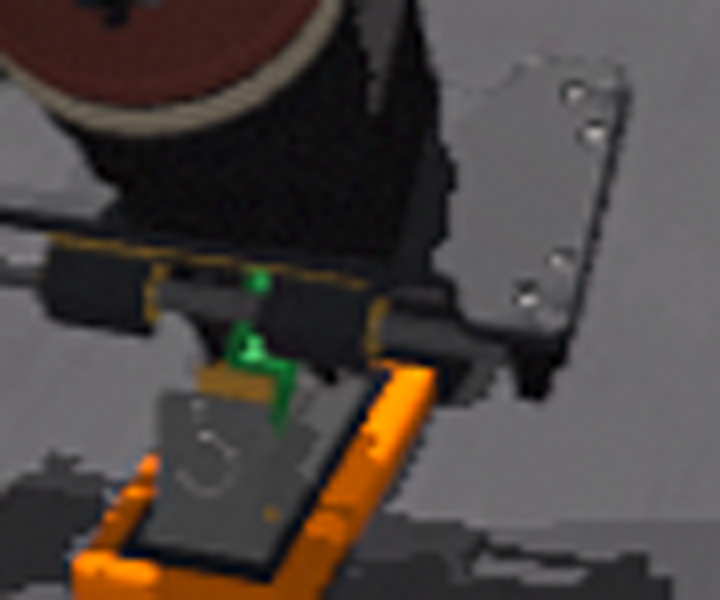

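View pics/top5c.png

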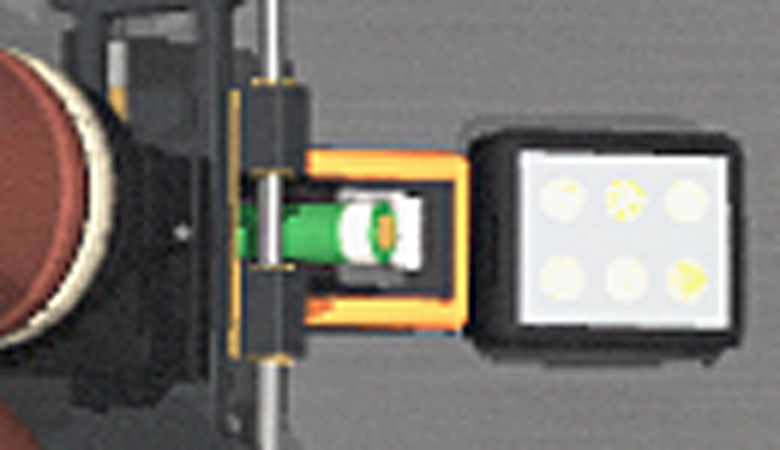

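```bash
cat > plan.py <<'E'
from st import *
import sys
X0=-32.6
def goal(th,c,mz):
    t=np.radians(th); return X0-c+35*np.cos(t)+26.9*np.sin(t), mz+35*np.sin(t)-5.9*np.cos(t)
def go(th,c,mz,v=-0.4,nF=6):
    Fs=[]
    for _ in range(nF): capture("side"); Fs.append(bot.get_obs()["force"])
    o,C,d,up=st(); print("meanF",np.mean(Fs,0).round(2),"max",np.abs(Fs).max(0).round(1))
    B=np.array([530.7,-72.6,41]); u=np.array([-0.018,-1,0]); vv=np.array([1,-.018,0])
    gx,gz=goal(th,c,mz); P=B+gx*u+v*vv+np.array([0,0,gz])
    p=np.degrees(np.arcsin(d[2])); print("delta mm",(P-o["tcp_pos"]).round(2),"pitch delta (rx)",round(p-th,2))
go(*map(float,sys.argv[1:4]))
E
python3 plan.py 30 9.5 -10.8
```

```text
t 12.77 tcp [529.9 -77.4  48.2] F [ 0.93 -6.48  0.04] Tq [-0.49 -0.34  0.17] pitch 40.1 az -1.5897
C [-5.8 -0.7 19.8]
m_up [-39.3  -0.6   5.2]
m_lo [-25.8  -0.6 -10.8]
p_lo [27.8 -0.7 34.3]
p_up [14.2 -0.7 50.3]
meanF [ 1.47 -6.81 -0.11] max [2.6 7.6 0.8]
delta mm [ 0.33  3.13 -5.62] pitch delta (rx) 10.1
```

Request:
apply_moves:
  plan:
    - [0.0001,0.001,-0.0012,2.5,-0.045,0,0.01]
    - [0.0001,0.0009,-0.0014,2.5,-0.045,0,0.01]
    - [0.0001,0.0008,-0.0014,2.5,-0.045,0,0.01]
    - [0,0.0008,-0.0016,2.6,-0.045,0,0.01]
    - [0,0,0,0,0,0,0.01]
    - [0,0,0,0,0,0,0.01]
    - [0,0,0,0,0,0,0.01]

```text
time_s: 13.35
tcp_pos: [529.8, -75.5, 42.7]
tcp_rot: [1.947, 1.908, -0.523]
force: [1.0, -10.4, -1.3]
opening: 0.228
```

```bash
sed -i 's/X0=-32.6/X0=-33.0/' plan.py; python3 plan.py 25 11.3 -10.8
```

```text
t 13.65 tcp [529.8 -75.4  42.7] F [  1.47 -10.51  -0.09] Tq [-1.51 -0.34  0.11] pitch 30.1 az -1.5906
C [-5.5 -0.8 15.9]
m_up [-41.   -0.7   7.4]
m_lo [-30.5  -0.7 -10.8]
p_lo [30.1 -0.9 24.3]
p_up [19.6 -0.8 42.5]
meanF [  0.8  -10.49  -0.34] max [ 1.5 11.   0.9]
delta mm [ 0.48  3.97 -3.04] pitch delta (rx) 5.1
```

```bash
cat > ov.py <<'E'
from st import *
k=sys.argv[1]
im=capture("top"); cv2.imwrite(f"pics/top{k}.png",im[:,:,::-1]); ims=capture("side"); cv2.imwrite(f"pics/side{k}.png",ims[:,:,::-1])
o,C,d,up=st(); y=np.cross(d,up)
def ring(s,n,h=0):
    a=np.linspace(0,2*np.pi,40); return proj(n,np.array([C+d*s+h*up+10.5*(np.cos(t)*up+np.sin(t)*y) for t in a]))
for n,(x0,y0,w,h,f) in (("top",(340,195,65,50,12)),("side",(290,150,80,60,10))):
    im=cv2.imread(f"pics/{n}{k}.png")[y0:y0+h,x0:x0+w]; im=cv2.resize(im,None,fx=f,fy=f,interpolation=cv2.INTER_CUBIC)
    for s,c in ((-35,(0,0,255)),(35,(255,0,255)),(26,(255,255,0))):
        p=((ring(s,n)-[x0,y0]+.5)*f-.5); cv2.polylines(im,[np.round(p).astype(int)],True,c,1)
    cv2.imwrite(f"pics/ov{n}{k}.png",im)
E
python3 ov.py 6
```

```text
t 13.75 tcp [529.9 -75.3  42.7] F [  1.27 -10.49  -0.55] Tq [-1.53 -0.32  0.11] pitch 30.1 az -1.5906
C [-5.5 -0.8 15.9]
m_up [-41.   -0.7   7.4]
m_lo [-30.5  -0.7 -10.8]
p_lo [30.1 -0.8 24.3]
p_up [19.5 -0.8 42.5]
```

View pics/ovtop6.png

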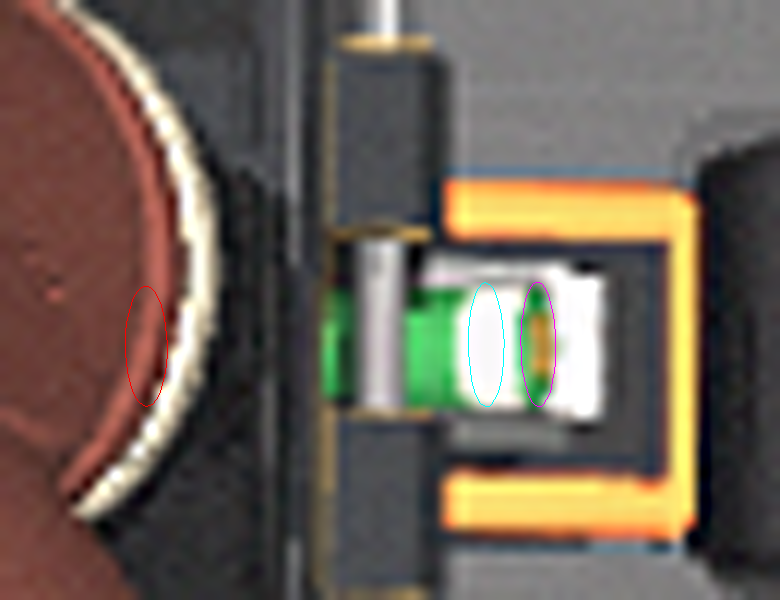

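View pics/ovside6.png

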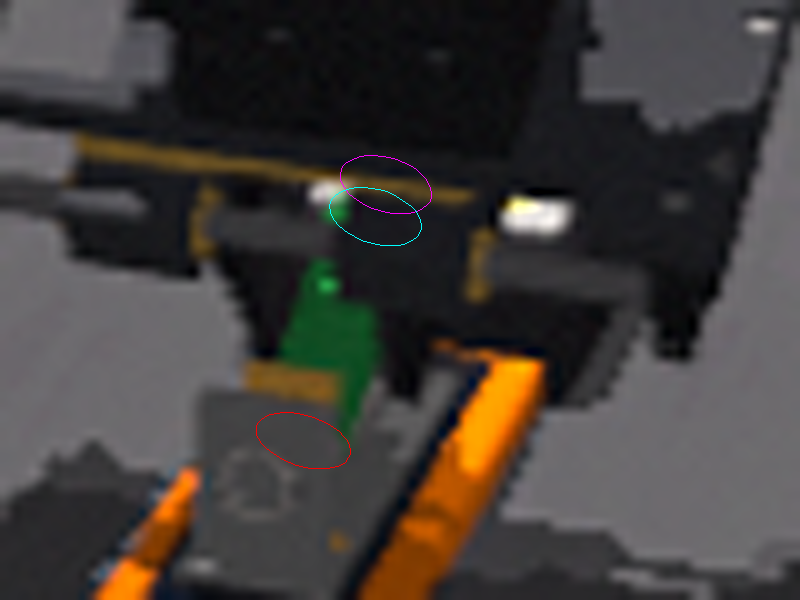

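```bash
sed -i 's/X0=-33.0/X0=-31.5/' plan.py; python3 plan.py 25 11 -10.8
```

```text
t 14.05 tcp [529.9 -75.3  42.7] F [  1.8  -11.36  -0.14] Tq [-1.56 -0.31  0.09] pitch 30.1 az -1.5906
C [-5.5 -0.8 15.9]
m_up [-41.   -0.7   7.4]
m_lo [-30.5  -0.7 -10.8]
p_lo [30.1 -0.8 24.3]
p_up [19.5 -0.8 42.5]
meanF [  1.06 -10.79  -0.04] max [ 1.8 11.6  0.3]
delta mm [ 0.42  2.15 -3.05] pitch delta (rx) 5.1
```

Request:
apply_moves:
  plan:
    - [0.0001,0.0008,-0.001,1.7,-0.03,0,0.01]
    - [0.0002,0.0007,-0.001,1.7,-0.03,0,0.01]
    - [0.0001,0.0006,-0.001,1.7,-0.03,0,0.01]
    - [0,0,0,0,0,0,0.01]
    - [0,0,0,0,0,0,0.01]

```text
time_s: 14.47
tcp_pos: [530.0, -74.4, 39.7]
tcp_rot: [2.003, 1.96, -0.445]
force: [1.0, -13.1, -0.1]
opening: 0.225
```

```bash
python3 plan.py 22.5 11.4 -10.8
```

```text
t 14.77 tcp [530.  -74.2  39.7] F [  0.02 -12.14   0.02] Tq [-2.16 -0.21  0.05] pitch 25.06 az -1.5911
C [-5.4 -0.6 13.5]
m_up [-41.5  -0.5   8.2]
m_lo [-32.6  -0.6 -10.8]
p_lo [30.8 -0.7 18.8]
p_up [21.9 -0.7 37.8]
meanF [  0.76 -12.99  -0.22] max [ 1.4 13.6  1.1]
delta mm [ 0.3   1.84 -1.51] pitch delta (rx) 2.56
```

```bash
python3 ov.py 7
python3 - <<'E'
import cv2,numpy as np
from h import *
ims=[]
for k in "4567":
    im=cv2.imread(f"pics/side{k}.png")[178:206,305:345]; ims.append(cv2.resize(im,None,fx=10,fy=10,interpolation=cv2.INTER_CUBIC))
cv2.imwrite("pics/cmp.png",np.vstack([np.hstack(ims[:2]),np.hstack(ims[2:])]))
# predicted projection of plate top edges vs X
for c in (0,6,9,12):
    P=[]
    for X in (-31-c,):
      for v in(-10,10):
        for Z in (17,10):
          B=np.array([530.7,-72.6,41]); P.append(B+X*np.array([-.018,-1,0])+v*np.array([1,-.018,0])+[0,0,Z])
    print(c,((proj("side",np.array(P))-[305,178]+.5)*10).round().tolist())
E
```

```text
t 14.87 tcp [530.  -74.1  39.7] F [ -0.15 -13.22   0.07] Tq [-2.25 -0.25  0.06] pitch 25.06 az -1.591
C [-5.4 -0.6 13.5]
m_up [-41.6  -0.5   8.2]
m_lo [-32.7  -0.6 -10.8]
p_lo [30.7 -0.7 18.8]
p_up [21.8 -0.7 37.9]
0 [[205.0, 81.0], [203.0, 110.0], [115.0, 66.0], [114.0, 96.0]]
6 [[197.0, 92.0], [196.0, 122.0], [107.0, 78.0], [106.0, 107.0]]
9 [[193.0, 98.0], [192.0, 128.0], [103.0, 84.0], [102.0, 113.0]]
12 [[190.0, 104.0], [188.0, 134.0], [99.0, 90.0], [98.0, 119.0]]
```

View pics/cmp.png

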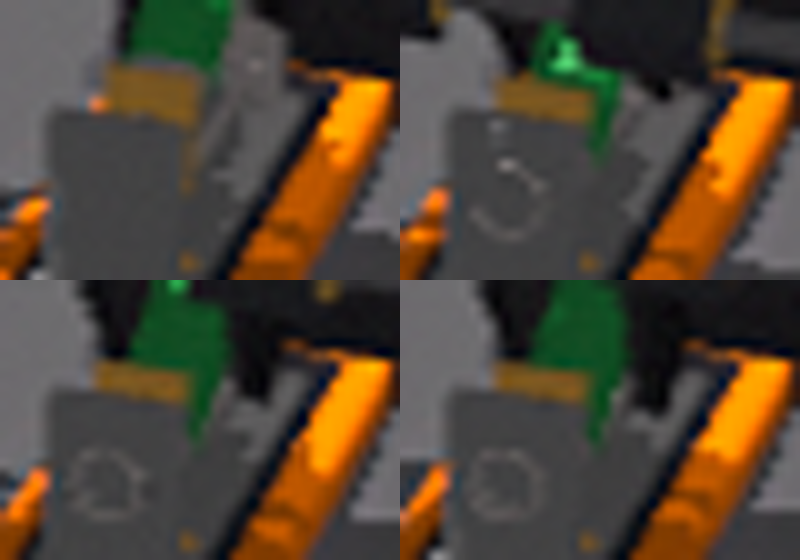

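View pics/ovtop7.png

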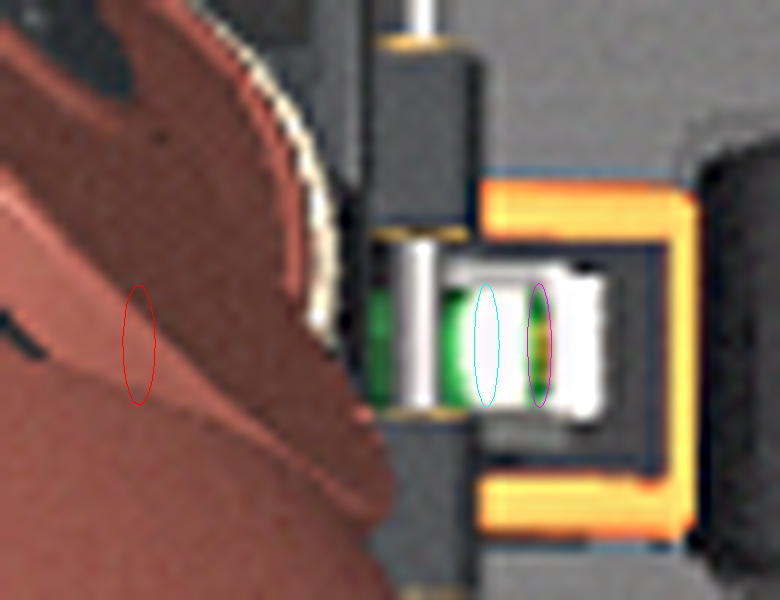

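Request:
apply_moves:
  plan:
    - [0,0,0.0007,0,0,0,0.01]
    - [0,0,0,0,0,0,0.01]
    - [0,0,0,0,0,0,0.01]

```text
time_s: 15.12
tcp_pos: [529.9, -73.8, 40.0]
tcp_rot: [2.002, 1.962, -0.445]
force: [1.7, -12.1, -3.3]
opening: 0.226
```

```bash
sed -i 's/X0=-31.5/X0=-32.3/' plan.py; python3 plan.py 24 11.6 -10.3
```

```text
t 15.42 tcp [529.9 -73.8  40. ] F [  1.34 -12.38  -1.86] Tq [-1.9  -0.37  0.04] pitch 25.02 az -1.5907
C [-5.7 -0.7 13.9]
m_up [-41.9  -0.6   8.6]
m_lo [-33.   -0.7 -10.4]
p_lo [30.4 -0.8 19.2]
p_up [21.5 -0.8 38.2]
meanF [  1.36 -12.31  -2.81] max [ 2.  13.3  3.4]
delta mm [ 0.39  2.19 -0.48] pitch delta (rx) 1.02
```

Request:
apply_moves:
  plan:
    - [0,0,0.0007,0,0,0,0.01]
    - [0,0,0,0,0,0,0.01]
    - [0,0,0,0,0,0,0.01]

```text
time_s: 15.67
tcp_pos: [529.8, -73.4, 40.4]
tcp_rot: [2.002, 1.962, -0.445]
force: [1.3, -12.8, -4.8]
opening: 0.233
```

```bash
python3 plan.py 24 11.6 -10.3
```

```text
t 15.97 tcp [529.8 -73.4  40.4] F [  1.5  -11.56  -4.77] Tq [-1.5  -0.42  0.09] pitch 24.99 az -1.5902
C [-6.1 -0.9 14.3]
m_up [-42.3  -0.8   9. ]
m_lo [-33.4  -0.8 -10. ]
p_lo [30.1 -0.9 19.6]
p_up [21.2 -0.9 38.6]
meanF [  1.34 -11.65  -5.06] max [ 2.1 12.1  6. ]
delta mm [ 0.53  1.81 -0.89] pitch delta (rx) 0.99
```

Request:
apply_moves:
  plan:
    - [0.0003,0.0012,-0.0003,0,0,0,0.01]
    - [0,0,0,0,0,0,0.01]
    - [0,0,0,0,0,0,0.01]

```text
time_s: 16.22
tcp_pos: [530.0, -72.2, 40.1]
tcp_rot: [2.002, 1.963, -0.445]
force: [0.5, -10.7, -4.5]
opening: 0.229
```

```bash
sed -i 's/X0=-32.3/X0=-31.8/' plan.py; python3 plan.py 22 11.7 -10.2
```

```text
t 16.52 tcp [530.  -72.2  40.1] F [  0.42 -11.87  -4.14] Tq [-1.58 -0.27  0.02] pitch 25.0 az -1.5902
C [-7.3 -0.7 14. ]
m_up [-43.4  -0.6   8.7]
m_lo [-34.6  -0.7 -10.3]
p_lo [28.9 -0.8 19.3]
p_up [20.  -0.7 38.3]
meanF [  0.62 -11.26  -3.83] max [ 1.1 12.1  4.1]
delta mm [ 0.36  0.61 -1.68] pitch delta (rx) 3.0
```

```bash
python3 ov.py 8 >/dev/null;  python3 - <<'E'
import cv2,numpy as np
ims=[]
for k in "4578":
    im=cv2.imread(f"pics/side{k}.png")[178:206,305:345]; ims.append(cv2.resize(im,None,fx=10,fy=10,interpolation=cv2.INTER_CUBIC))
cv2.imwrite("pics/cmp2.png",np.vstack([np.hstack(ims[:2]),np.hstack(ims[2:])]))
E
```

```text
(no output)
```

View pics/ovtop8.png

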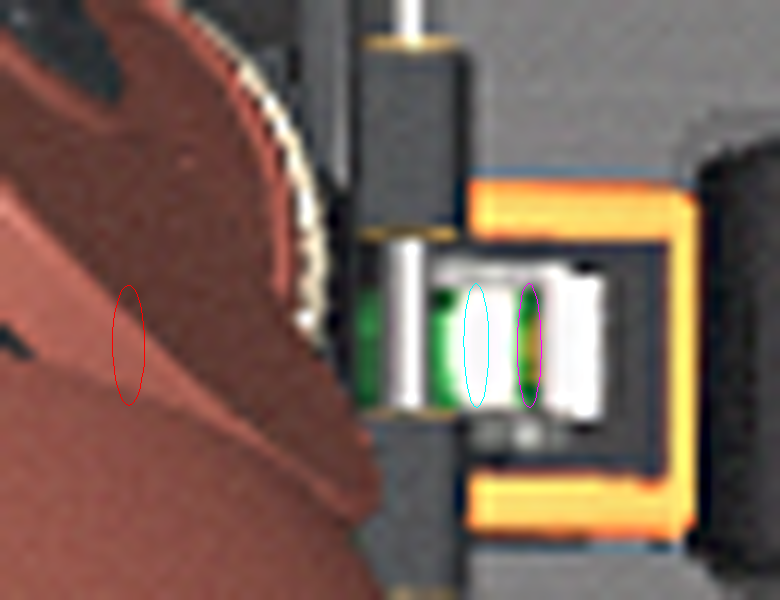

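View pics/cmp2.png

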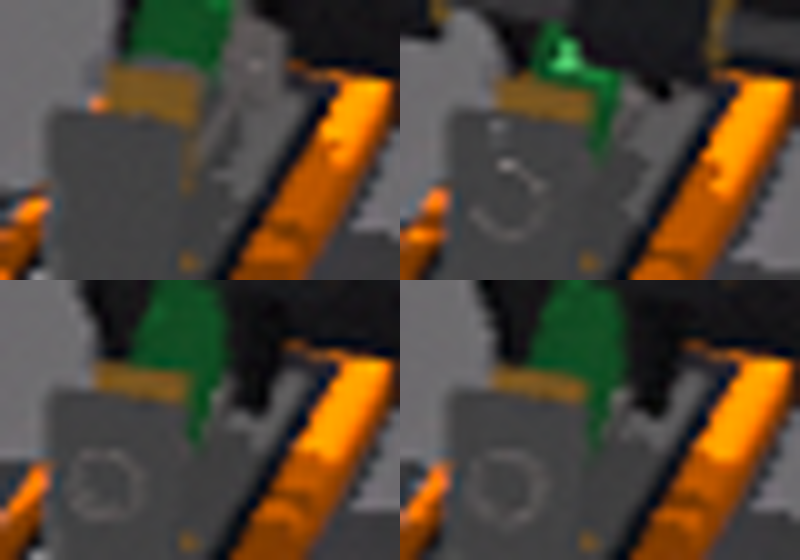

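View pics/ovside8.png

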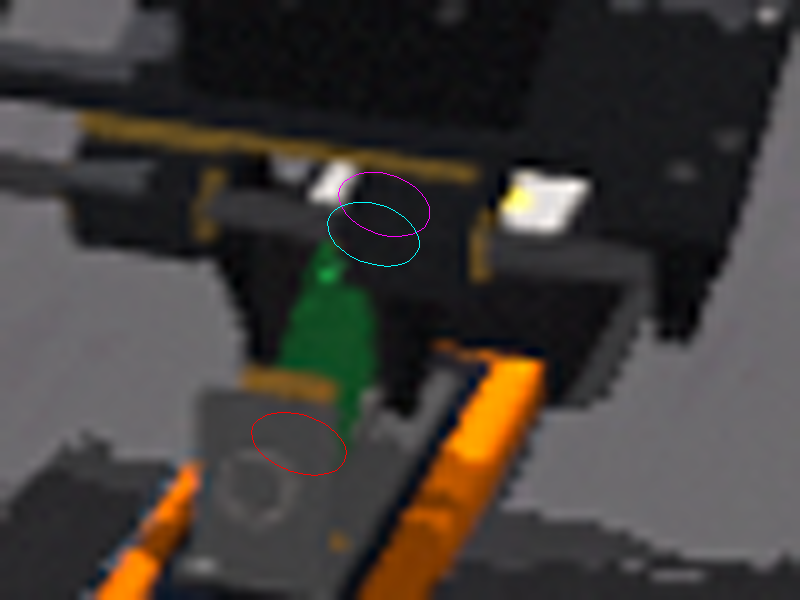

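Request:
apply_moves:
  plan:
    - [0.0002,0.0006,-0.0008,1.5,-0.027,0,0.01]
    - [0.0002,0.0003,-0.0008,1.5,-0.027,0,0.01]
    - [0,0,0,0,0,0,0.01]
    - [0,0,0,0,0,0,0.01]

```text
time_s: 16.95
tcp_pos: [530.0, -72.3, 38.5]
tcp_rot: [2.034, 1.992, -0.398]
force: [-0.0, -13.1, -4.8]
opening: 0.231
```

```bash
python3 plan.py 19 12 -10.2
```

```text
t 17.25 tcp [530.1 -72.   38.5] F [ -0.38 -12.51  -3.89] Tq [-2.08 -0.1   0.04] pitch 22.04 az -1.5907
C [-6.7 -0.6 12.7]
m_up [-43.1  -0.5   9.3]
m_lo [-35.2  -0.5 -10.1]
p_lo [29.7 -0.7 16.1]
p_up [21.8 -0.6 35.6]
meanF [  0.16 -12.9   -4.04] max [ 0.9 13.7  4.7]
delta mm [ 0.24  1.36 -1.91] pitch delta (rx) 3.04
```

Request:
apply_moves:
  plan:
    - [0.0001,0.0006,-0.0009,1.5,-0.027,0,0.01]
    - [0.0001,0.0004,-0.001,1.5,-0.027,0,0.01]
    - [0,0,0,0,0,0,0.01]
    - [0,0,0,0,0,0,0.01]

```text
time_s: 17.58
tcp_pos: [530.2, -71.5, 36.6]
tcp_rot: [2.065, 2.022, -0.348]
force: [-0.2, -13.7, -4.2]
opening: 0.225
```

```bash
python3 plan.py 17 11.6 -10.3
```

```text
t 17.88 tcp [530.2 -71.2  36.6] F [ -1.32 -13.58  -3.51] Tq [-2.28  0.02  0.01] pitch 19.05 az -1.5909
C [-6.7 -0.5 11.1]
m_up [-43.2  -0.4   9.6]
m_lo [-36.4  -0.4 -10.2]
p_lo [29.8 -0.6 12.6]
p_up [22.9 -0.5 32.5]
meanF [ -0.64 -13.1   -3.5 ] max [ 1.3 13.6  4. ]
delta mm [ 0.14  0.7  -1.32] pitch delta (rx) 2.05
```

```bash
python3 plan.py 14.5 11.4 -10.4 ; python3 ov.py 9 >/dev/null
```

```text
t 18.18 tcp [530.2 -71.2  36.6] F [ -0.19 -13.06  -2.98] Tq [-2.29 -0.02  0.11] pitch 19.05 az -1.5907
C [-6.8 -0.5 11.1]
m_up [-43.3  -0.4   9.6]
m_lo [-36.4  -0.5 -10.3]
p_lo [29.8 -0.6 12.6]
p_up [22.9 -0.5 32.4]
meanF [ -0.38 -13.39  -3.05] max [ 0.8 14.3  3.4]
delta mm [ 0.17  1.17 -2.92] pitch delta (rx) 4.55
```

View pics/ovtop9.png

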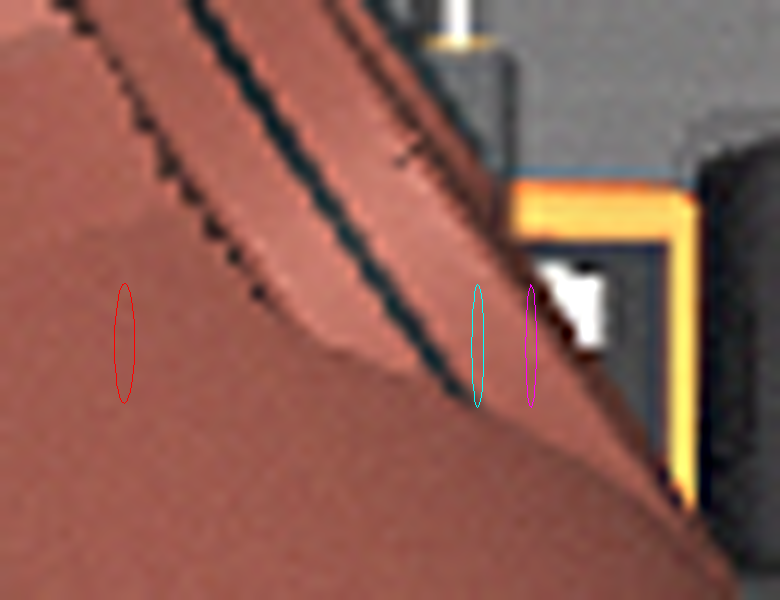

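Request:
apply_moves:
  plan:
    - [0.0001,0.0005,-0.0013,2.1,-0.038,0,0.01]
    - [0,0.0004,-0.0014,2.1,-0.038,0,0.01]
    - [0,0,0,0,0,0,0.01]
    - [0,0,0,0,0,0,0.01]

```text
time_s: 18.62
tcp_pos: [530.4, -70.4, 33.9]
tcp_rot: [2.108, 2.063, -0.275]
force: [-0.5, -11.5, -2.1]
opening: 0.229
```

```bash
python3 plan.py 11 10.9 -10.5
```

```text
t 18.92 tcp [530.5 -70.   33.9] F [ -0.86 -12.37  -2.54] Tq [-2.28  0.11  0.03] pitch 14.83 az -1.5907
C [-6.8 -0.3  8.8]
m_up [-43.3  -0.2  10. ]
m_lo [-38.   -0.2 -10.3]
p_lo [29.7 -0.3  7.6]
p_up [24.3 -0.3 27.9]
meanF [ -0.94 -12.15  -2.51] max [ 1.4 12.9  2.7]
delta mm [-0.09  0.6  -2.54] pitch delta (rx) 3.83
```

Request:
apply_moves:
  plan:
    - [0,0.0005,-0.0012,1.9,-0.034,0,0.01]
    - [0,0.0004,-0.0012,1.9,-0.034,0,0.01]
    - [0,0,0,0,0,0,0.01]
    - [0,0,0,0,0,0,0.01]

```text
time_s: 19.25
tcp_pos: [530.5, -69.7, 31.5]
tcp_rot: [2.145, 2.1, -0.208]
force: [-1.2, -13.5, -1.8]
opening: 0.228
```

```bash
python3 plan.py 7 10.7 -10.6
```

```text
t 19.55 tcp [530.5 -69.2  31.5] F [ -0.42 -13.22  -1.94] Tq [-2.49  0.1   0.01] pitch 11.02 az -1.5909
C [-6.6 -0.2  6.6]
m_up [-42.9  -0.1  10.2]
m_lo [-38.9  -0.2 -10.4]
p_lo [29.8 -0.3  2.9]
p_up [25.8 -0.3 23.5]
meanF [ -1.07 -12.95  -2.53] max [ 1.9 13.3  3.2]
delta mm [-0.12  1.07 -2.64] pitch delta (rx) 4.02
```

Request:
apply_moves:
  plan:
    - [0,0.0004,-0.0013,2,-0.036,0,0.01]
    - [0,0.0003,-0.0013,2,-0.036,0,0.01]
    - [0,0,0,0,0,0,0.01]
    - [0,0,0,0,0,0,0.01]

```text
time_s: 19.88
tcp_pos: [530.6, -68.7, 28.9]
tcp_rot: [2.182, 2.137, -0.134]
force: [-2.0, -11.5, -2.9]
opening: 0.229
```

```bash
python3 plan.py 3.5 10 -10.8
```

```text
t 20.18 tcp [530.7 -68.3  28.9] F [ -1.41 -11.57  -1.5 ] Tq [-2.59  0.17  0.03] pitch 7.01 az -1.5907
C [-6.3 -0.   4.2]
m_up [-42.3   0.   10.3]
m_lo [-39.7   0.  -10.5]
p_lo [29.7 -0.1 -2. ]
p_up [27.2 -0.1 18.9]
meanF [ -1.3  -12.4   -1.89] max [ 1.7 12.8  2.8]
delta mm [-0.31  0.95 -2.46] pitch delta (rx) 3.51
```

Request:
apply_moves:
  plan:
    - [-0.0001,0.0003,-0.0012,1.75,-0.03,0,0.01]
    - [-0.0001,0.0002,-0.0013,1.75,-0.03,0,0.01]
    - [0,0,0,0,0,0,0.01]
    - [0,0,0,0,0,0,0.01]

```text
time_s: 20.52
tcp_pos: [530.8, -67.9, 26.5]
tcp_rot: [2.214, 2.168, -0.068]
force: [-2.6, -12.2, 0.4]
opening: 0.228
```

```bash
python3 plan.py 0.8 9.7 -11.2
```

```text
t 20.82 tcp [530.8 -67.7  26.6] F [ -1.2  -12.7   -0.46] Tq [-2.53  0.18  0.07] pitch 3.5 az -1.5907
C [-5.9  0.   1.9]
m_up [-41.5   0.1  10.3]
m_lo [-40.2   0.1 -10.7]
p_lo [29.7 -0.1 -6.4]
p_up [28.4 -0.1 14.6]
meanF [ -1.71 -12.26  -0.53] max [ 2.1 12.7  1. ]
delta mm [-0.37  1.21 -2.19] pitch delta (rx) 2.7
```

Request:
apply_moves:
  plan:
    - [-0.0003,0.0004,-0.0012,1.5,-0.027,0,0.01]
    - [0,0,0,0,0,0,0.01]
    - [0,0,0,0,0,0,0.01]

```text
time_s: 21.07
tcp_pos: [530.9, -67.1, 25.5]
tcp_rot: [2.226, 2.182, -0.038]
force: [-1.3, -10.6, 1.4]
opening: 0.231
```

```bash
python3 plan.py 0.3 9.7 -11.4
```

```text
t 21.37 tcp [530.8 -67.   25.6] F [ -1.86 -11.31   1.83] Tq [-2.38  0.14  0.05] pitch 1.98 az -1.5905
C [-6.2  0.   1. ]
m_up [-41.5   0.1  10.2]
m_lo [-40.8   0.1 -10.8]
p_lo [29.2 -0.  -8.3]
p_up [28.5 -0.  12.7]
meanF [ -1.42 -11.39   1.15] max [ 1.9 12.   1.8]
delta mm [-0.43  0.77 -1.68] pitch delta (rx) 1.68
```

Request:
apply_moves:
  plan:
    - [-0.0003,0.0003,-0.0006,0.9,-0.015,0,0.01]
    - [0,0.0003,-0.0006,0.8,-0.015,0,0.01]
    - [0,0,0,0,0,0,0.01]
    - [0,0,0,0,0,0,0.01]

```text
time_s: 21.7
tcp_pos: [531.1, -66.3, 24.9]
tcp_rot: [2.24, 2.196, -0.004]
force: [-1.2, -11.3, 5.5]
opening: 0.231
```

```bash
python3 plan.py 0 9.7 -11.4; python3 ov.py 10 >/dev/null; python3 -c "
from h import *
crop('pics/side10.png',285,140,90,75,8,'pics/s10c.png')"
```

```text
t 22.0 tcp [531.1 -66.3  24.9] F [ -1.02 -11.44   4.81] Tq [-2.46  0.34  0.07] pitch 0.29 az -1.5903
C [-6.4  0.3  0.3]
m_up [-41.5   0.3  10.6]
m_lo [-41.3   0.4 -10.3]
p_lo [ 28.7   0.3 -10. ]
p_up [28.6  0.2 11. ]
meanF [ -1.87 -10.81   5.57] max [ 2.6 11.6  5.9]
delta mm [-0.72  0.21 -1.23] pitch delta (rx) 0.29
```

View pics/s10c.png

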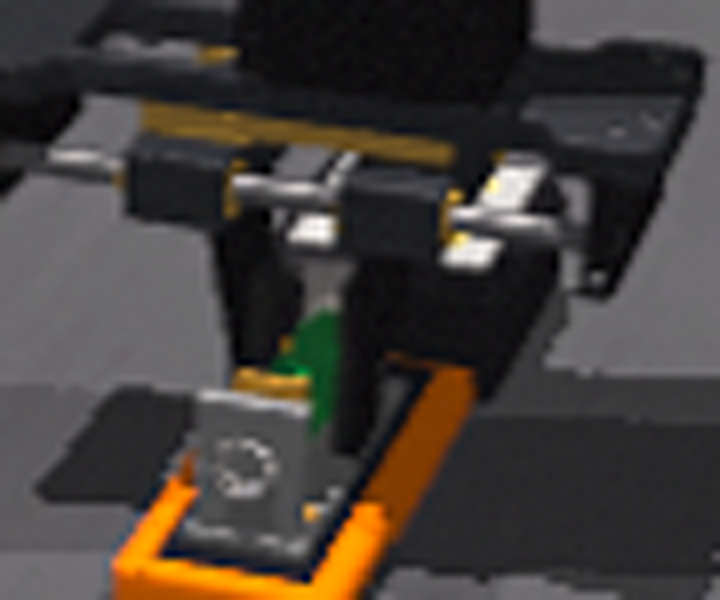

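Request:
apply_moves:
  plan:
    - [-0.0006,-0.001,0.0001,0.3,0,0,0.01]
    - [0,-0.001,0,0,0,0,0.01]
    - [0,0,0,0,0,0,0.01]
    - [0,0,0,0,0,0,0.01]

```text
time_s: 22.43
tcp_pos: [531.0, -66.8, 25.0]
tcp_rot: [2.242, 2.201, 0.004]
force: [0.8, -7.2, 3.5]
opening: 0.229
```

```bash
python3 plan.py 0 6 -10.8
```

```text
t 22.73 tcp [531.  -66.8  25. ] F [-0.   -7.06  3.53] Tq [-1.57 -0.13  0.02] pitch -0.11 az -1.5893
C [-5.8  0.1  0.4]
m_up [-40.8   0.1  10.9]
m_lo [-40.8   0.2 -10.1]
p_lo [ 29.2   0.1 -10.2]
p_up [29.2  0.1 10.8]
meanF [ 0.06 -7.07  3.11] max [1.1 7.7 3.5]
delta mm [-0.62 -3.02 -0.68] pitch delta (rx) -0.11
```

Request:
apply_moves:
  plan:
    - [0,-0.001,0.0002,0,0,0,0.01]
    - [0,-0.0005,0,0,0,0,0.01]
    - [0,0,0,0,0,0,0.01]
    - [0,0,0,0,0,0,0.01]

```text
time_s: 23.07
tcp_pos: [530.9, -67.6, 25.0]
tcp_rot: [-2.241, -2.201, -0.005]
force: [1.0, -4.2, 1.4]
opening: 0.224
```

```bash
python3 plan.py 0 6 -10.8
```

```text
t 23.37 tcp [530.9 -67.6  25. ] F [ 0.91 -5.41  2.73] Tq [-1.29 -0.31 -0.04] pitch -0.15 az -1.5888
C [-5.   0.1  0.4]
m_up [-40.    0.1  11. ]
m_lo [-40.    0.1 -10. ]
p_lo [ 30.    0.1 -10.2]
p_up [30.1  0.1 10.8]
meanF [ 1.1  -5.72  2.25] max [1.5 6.4 2.7]
delta mm [-0.55 -2.21 -0.72] pitch delta (rx) -0.15
```

Request:
apply_moves:
  plan:
    - [0,-0.001,0.0001,0.1,0,0,0.01]
    - [0,-0.001,0,0,0,0,0.01]
    - [0,0,0,0,0,0,0.01]
    - [0,0,0,0,0,0,0.01]

```text
time_s: 23.7
tcp_pos: [530.8, -69.1, 25.0]
tcp_rot: [-2.24, -2.2, -0.008]
force: [2.6, -4.4, 1.7]
opening: 0.231
```

```bash
python3 plan.py 0 6 -10.8
```

```text
t 24.0 tcp [530.9 -69.1  25. ] F [ 2.36 -4.98  2.15] Tq [-1.14 -0.58 -0.04] pitch -0.29 az -1.5885
C [-3.4  0.1  0.4]
m_up [-38.4   0.   11.1]
m_lo [-38.5   0.1  -9.9]
p_lo [ 31.5   0.1 -10.2]
p_up [31.6  0.1 10.8]
meanF [ 1.95 -4.71  2.18] max [2.4 5.2 3. ]
delta mm [-0.51 -0.68 -0.73] pitch delta (rx) -0.29
```

Request:
apply_moves:
  plan:
    - [0.0002,-0.001,0,-0.2,0,0,0.01]
    - [0.0002,-0.001,0,-0.1,0,0,0.01]
    - [0,0,0,0,0,0,0.01]
    - [0,0,0,0,0,0,0.01]

```text
time_s: 24.33
tcp_pos: [530.9, -70.5, 24.9]
tcp_rot: [2.24, 2.202, 0.002]
force: [1.1, -1.0, 4.9]
opening: 0.231
```

```bash
python3 plan.py 0 4 -10.8
```

```text
t 24.63 tcp [530.9 -70.5  25. ] F [ 2.06 -1.21  6.  ] Tq [-0.3  -0.22  0.02] pitch -0.02 az -1.5881
C [-2.1  0.2  0.4]
m_up [-37.1   0.1  10.9]
m_lo [-37.1   0.2 -10.1]
p_lo [ 32.9   0.2 -10.1]
p_up [32.9  0.2 10.9]
meanF [ 0.71 -1.36  5.39] max [2.1 1.7 6.5]
delta mm [-0.63 -1.33 -0.68] pitch delta (rx) -0.02
```

Request:
apply_moves:
  plan:
    - [0,-0.0008,0.0004,0,0,0,0.01]
    - [0,-0.0007,0,0,0,0,0.01]
    - [0,0,0,0,0,0,0.01]
    - [0,0,0,0,0,0,0.01]

```text
time_s: 24.97
tcp_pos: [530.8, -72.1, 25.1]
tcp_rot: [2.241, 2.202, 0.001]
force: [2.8, -0.2, 0.7]
opening: 0.223
```

```bash
python3 plan.py 0 4 -10.8
```

```text
t 25.27 tcp [530.7 -72.1  25.1] F [1.93 0.69 0.97] Tq [ 0.09 -0.58 -0.06] pitch -0.02 az -1.5883
C [-0.5  0.   0.5]
m_up [-35.5  -0.   11. ]
m_lo [-35.5   0.  -10. ]
p_lo [ 34.5   0.  -10. ]
p_up [34.6  0.  11. ]
meanF [2.25 0.44 1.36] max [2.6 0.8 1.8]
delta mm [-0.42  0.35 -0.79] pitch delta (rx) -0.02
```

Request:
apply_moves:
  plan:
    - [0.0004,0,0,0,0,0,0.015]
    - [0,0,0,0,0,0,0.022]
    - [0,0,0,0,0,0,0.026]
    - [0,0,0,0,0,0,0.034]
    - [0,0,0,0,0,0,0.04]
    - [0,0,0,0,0,0,0.045]
    - [0,0,0,0,0,0,0.045]

```text
time_s: 25.85
tcp_pos: [531.0, -72.6, 25.0]
tcp_rot: [2.241, 2.201, 0.0]
force: [0.1, 1.0, -0.1]
opening: 0.485
```

```bash
python3 plan.py 0 4 -10.8;python3 ov.py 11 >/dev/null; python3 -c "
from h import *
crop('pics/side11.png',285,140,90,75,8,'pics/s11c.png')"
```

```text
t 26.15 tcp [531.1 -72.5  25.1] F [-0.67  0.76  0.85] Tq [ 0.01 -0.13  0.01] pitch -0.0 az -1.5885
C [-0.1  0.4  0.5]
m_up [-35.1   0.4  11. ]
m_lo [-35.1   0.4 -10. ]
p_lo [ 34.9   0.4 -10. ]
p_up [34.9  0.4 11. ]
meanF [-0.03  0.14  0.1 ] max [0.9 0.8 0.8]
delta mm [-0.79  0.69 -0.84] pitch delta (rx) -0.0
```

View pics/s11c.png

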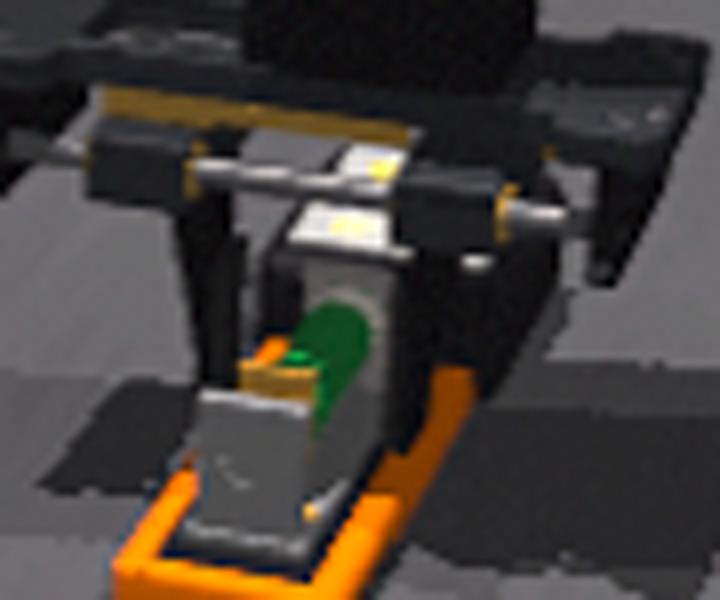

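Request:
apply_moves:
  plan:
    - [0,0,0.005,0,0,0,0.045]
    - [0,0,0.015,0,0,0,0.045]
    - [0,0,0.03,0,0,0,0.045]
    - [0,0,0.03,0,0,0,0.045]
    - [0,0,0.04,0,0,0,0.045]
    - [0,0,0.04,0,0,0,0.045]
    - [0,-0.03,0.02,0,0,0,0.045]
    - [0,-0.04,0,0,0,0,0.045]
    - [0,-0.04,0,0,0,0,0.045]
    - [0,-0.04,0,0,0,0,0.045]

```text
time_s: 27.08
tcp_pos: [531.2, -224.1, 206.5]
tcp_rot: [2.238, 2.201, 0.001]
force: [1.2, -0.9, -0.5]
opening: 0.518
```

Request:
apply_moves:
  plan:
    - [-0.005,-0.035,0,0,0,0,0.045]
    - [-0.005,-0.035,0,0,0,0,0.045]
    - [-0.005,-0.035,0,0,0,0,0.045]
    - [-0.005,-0.035,0,0,0,0,0.045]
    - [0,0,0,0,0,0,0.045]
    - [0,0,0,0,0,0,0.045]

```text
time_s: 27.58
tcp_pos: [509.9, -364.9, 204.8]
tcp_rot: [-2.246, -2.197, -0.001]
force: [0.0, 0.9, 0.2]
opening: 0.519
```

Run:
```python
from rig import *
from h import *
for n in("side","top"): cv2.imwrite(f"pics/{n}12.png",capture(n)[:,:,::-1])
crop('pics/side12.png',285,140,90,75,8,'pics/s12c.png'); crop('pics/top12.png',320,190,130,70,6,'pics/t12c.png')
# predicted corners for a seated cell, silhouettes at axis height
B=np.array([530.7,-73.4,41]); u=np.array([-.018,-1,0]); v=np.array([1,-.018,0])
for X in(-35,26,31,35): print(X,((proj("top",B+X*u+np.array([0,0,10.5]))[0]-[320,190]+.5)*6).round(),((proj("side",B+X*u+np.array([0,0,10.5]))[0]-[285,140]+.5)*8).round())
print(bot.get_obs()["tcp_pos"],bot.get_obs()["time_s"])
```

```text
-35 [204. 199.] [283. 389.]
26 [378. 203.] [344. 299.]
31 [393. 204.] [348. 292.]
35 [404. 204.] [352. 287.]
[ 511.53999545 -361.33461552  205.32907186] 27.6833
```

View pics/s12c.png

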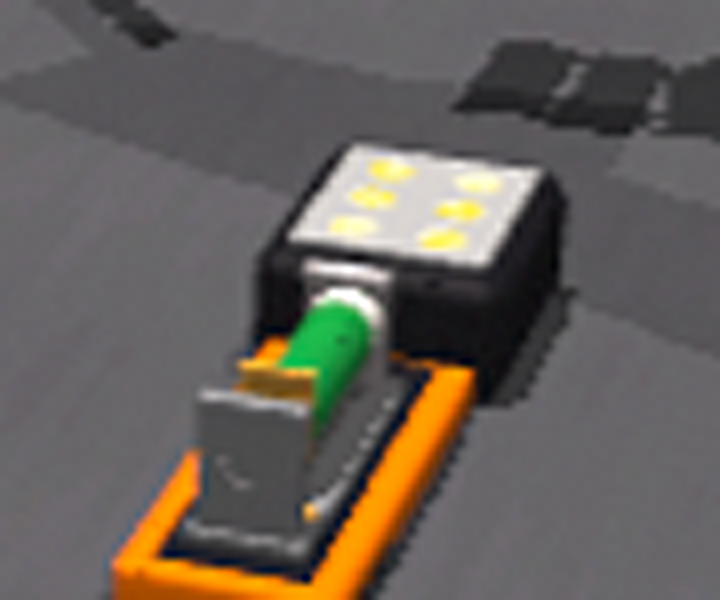

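View pics/t12c.png

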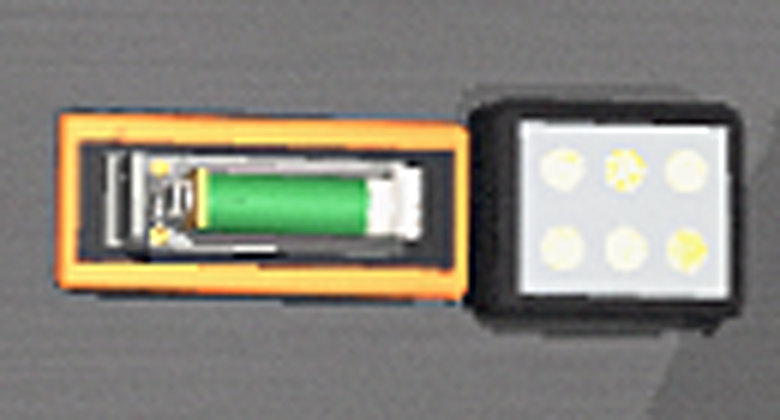

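View pics/top12.png

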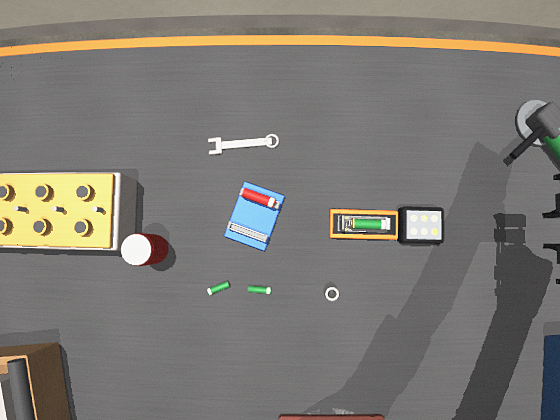

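```bash
python3 -c "
from rig import bot
print(bot.get_obs()['time_s'],bot.get_obs()['force']); print(bot.job_done())"
```

```text
27.6833 [ 0.55234455  1.04870407 -0.71539507]
the job is handed in; nothing more can be done
None
```

The fresh green cell is in the lamp's battery bay. It lies level on the rails with its banded end under the steel lip. I handed the job in at 27.7 s with the arm well clear, touching nothing.

**How it went:** I gripped the largest green cell across the middle and entered the bay at 40°. I pressed the plain end back against the spring plate and rolled the banded end down past the lip while keeping it pressed. Then I let it forward to the end wall and released it.

**Forces:**
- The averaged push along the bay was about 12–13.4 N while passing the lip. Noisy single readings reached 14.3 N.
- The upward force from the rails averaged at most about 5.6 N, with single readings to 6.5 N.
- The largest total was about 14.5 N.

**Final checks:**
- The last pictures show the brass plate pushed back about 3.5–4 mm from free. A seated cell should hold it back 4 mm.
- With the gripper still on, the banded end was measured about 3.5–4.5 mm past the lip's edge, against the wall. The cell was level within 0.3° and about 0.5 mm above its nominal height.
- The red cell, can, spanner and socket stand at the same picture positions as at the start.

**What did not agree:**
- **Spring compression:** force and position readings differed by 1–3 mm while pressing. I put this down to friction on the plate and rails, and raised the cell slightly to reduce it.
- **White band:** in the last top picture the band looks wider in front of the lip than its stated 9 mm would allow. It looked equally wide earlier, when the cell's end matched its computed position, so I judged it a picture effect and the cell fully home.

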